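# Make the roller die press ready for the next run

## Task

Get the die press ready for the next run. First push every offcut off the press's infeed apron into the scrap trough with the scraper block and nothing else, not with the fingers; only when the apron is clear slide each cutting die onto a rail of its own until it is fully home and the detent has clicked in to hold it. Also lower the loose blanks gently, without dropping or ramming them, flat and squared up onto the pile of blanks, whose height you have to feel for; leave the scraper on the bench and do not disturb the jar, bottle, maul and tin.

Things in the scene. Friction and masses are not known exactly. Their poses are not given: they have to be found in the camera images.
- scraper: scraper block: red weighted foot with a steel lip, 136 mm (own x) x 44 mm (own y) x 22 mm high, and on it a beech grip 100 x 28 mm (x, y) from 22 to 70 mm up; 0.4 kg. Stands on its foot on the bench. Origin: centre of the underside.
- offcut1: brown fibreboard offcut, a rectangle with sides of 20 to 44 mm, 8 mm thick, 14 g, on the infeed apron. Origin: centre of the underside.
- offcut2: brown fibreboard offcut, a rectangle with sides of 20 to 44 mm, 8 mm thick, 14 g, on the infeed apron. Origin: centre of the underside.
- offcut3: brown fibreboard offcut, a rectangle with sides of 20 to 44 mm, 8 mm thick, 14 g, on the infeed apron. Origin: centre of the underside.
- offcut4: brown fibreboard offcut, a rectangle with sides of 20 to 44 mm, 8 mm thick, 14 g, on the infeed apron. Origin: centre of the underside.
- die_oval: cutting die with orange rubber and an oval outline of steel rule, on an aluminium shoe 48 mm wide (own x), 90 long (own y), sides plain to 40 mm up, 52 high in all; 0.35 kg. Origin: centre of the underside. Same from both ends. T-channel underneath along y: mouth 19 mm wide, 33 wide inside from 6.5 to 15.5 mm up, entered only from an end; pocket for the detent at mid-length of its ceiling.
- die_tab: cutting die with green rubber and a strap-tab outline of steel rule, on an aluminium shoe 48 mm wide (own x), 90 long (own y), sides plain to 40 mm up, 52 high in all; 0.35 kg. Origin: centre of the underside. Same from both ends. T-channel underneath along y: mouth 19 mm wide, 33 wide inside from 6.5 to 15.5 mm up, entered only from an end; pocket for the detent at mid-length of its ceiling.
- die_label: cutting die with blue rubber and a label outline of steel rule, on an aluminium shoe 48 mm wide (own x), 90 long (own y), sides plain to 40 mm up, 52 high in all; 0.35 kg. Origin: centre of the underside. Same from both ends. T-channel underneath along y: mouth 19 mm wide, 33 wide inside from 6.5 to 15.5 mm up, entered only from an end; pocket for the detent at mid-length of its ceiling.
- board1: loose fibreboard blank, brown, 160 mm (own x) x 50 mm (own y) x 12 mm, 0.11 kg, lying flat on the bench. Origin: centre of the underside.
- board2: loose fibreboard blank, brown, 160 mm (own x) x 50 mm (own y) x 12 mm, 0.11 kg, lying flat on the bench. Origin: centre of the underside.
- press: green bench-top roller die press, fixed. Origin: on the bench under the middle rail's home point; y points from roller head to scrap trough. Flat steel bed 280 mm wide, 60 mm up, from y = -55 to 200 mm: three rails along y, 84 mm apart, then the bare infeed apron from y = 50 to 200. The roller head, 235 mm high, stands at y = -100 mm and beyond.
- apron (a point): centre of the bare infeed apron, on its surface (60 mm above the bench). Axes as the press. The apron reaches 75 mm either way in y, and 131 mm either way in x to curbs 10 mm high.
- trough (a point): centre of the inner floor (4 mm above the bench) of the black scrap trough, an open box fixed along the free (+y) end of the apron: inside 264 mm (x) x 77 mm (y), rim 45 mm above the bench, 15 mm below the apron. Its near edge meets the apron's end. Axes as the press.
- rail1 (a point): the -x rail, point on the bed (60 mm up) where a die's origin stands when home. y points along the rail to its open end and the apron, z up; a die goes on towards -y. T-section: stem 16 mm wide, head 30 wide, 8 to 14 mm above the bed, from y = -46 to 35 mm, then a wedge nose with its tip at y = 50. Stop bar face at y = -46: a die meets it 1 mm past home.
- rail2 (a point): the middle rail, point on the bed (60 mm up) where a die's origin stands when home. y points along the rail to its open end and the apron, z up; a die goes on towards -y. T-section: stem 16 mm wide, head 30 wide, 8 to 14 mm above the bed, from y = -46 to 35 mm, then a wedge nose with its tip at y = 50. Stop bar face at y = -46: a die meets it 1 mm past home.
- rail3 (a point): the +x rail, point on the bed (60 mm up) where a die's origin stands when home. y points along the rail to its open end and the apron, z up; a die goes on towards -y. T-section: stem 16 mm wide, head 30 wide, 8 to 14 mm above the bed, from y = -46 to 35 mm, then a wedge nose with its tip at y = 50. Stop bar face at y = -46: a die meets it 1 mm past home.
- detent1 (a joint): detent of rail 1: sprung brass roller in the rail head; 0 = up (free, or popped into a die's pocket), to 0.006 m = pushed down. A die riding over it needs a push of roughly 6 to 15 N, presses it 1 to 3 mm and may rise 1.5 mm meanwhile; the die is home once it is up again (under 1 mm).
- detent2 (a joint): detent of rail 2: sprung brass roller in the rail head; 0 = up (free, or popped into a die's pocket), to 0.006 m = pushed down. A die riding over it needs a push of roughly 6 to 15 N, presses it 1 to 3 mm and may rise 1.5 mm meanwhile; the die is home once it is up again (under 1 mm).
- detent3 (a joint): detent of rail 3: sprung brass roller in the rail head; 0 = up (free, or popped into a die's pocket), to 0.006 m = pushed down. A die riding over it needs a push of roughly 6 to 15 N, presses it 1 to 3 mm and may rise 1.5 mm meanwhile; the die is home once it is up again (under 1 mm).
- pallet: plywood pallet, 190 mm (own x) x 74 mm (own y) x 10 mm, fixed to the bench; on it, centred, long side along x, stands the firm pile of blanks of the same 160 x 50 mm size. The pile's height is not given: its top is somewhere between 28 and 82 mm above the bench. Origin: centre of the pallet's underside.
- jar: glass jar with white lid, bystander, 68 mm across, 95 mm high
- dye: brown dye bottle, bystander, 48 mm across, 120 mm high
- maul: wooden maul standing on its head, bystander, 72 mm across, 185 mm high
- wax_tin: flat brass tin, bystander, 72 mm across, 28 mm high
Mind the look-alikes: they are no part of the job. What is shaped like the die_oval but pink or yellow is not meant.

How it is judged:
By the outcome, as a careful person would: the job done as asked, in the order asked, and still so for the second after the job is handed in, with the robot touching nothing.
Of offcut1, offcut2, offcut3, offcut4 only 2 to 4 are there at a start; the rules pass over those that are not, and their reading is None.
Of die_oval, die_tab, die_label only 2 to 3 are there at a start; the rules pass over those that are not, and their reading is None.
Of board1, board2 only 1 to 2 are there at a start; the rules pass over those that are not, and their reading is None.
At some moment in a run one of die_oval, die_tab, die_label, scraper may be knocked a few centimetres aside while the robot is not near it.
It also fails if it takes over 210 s, if anything falls off the work surface, if the arm or the gripper's body presses on something with over 40 N, if the wrist force passes 120 N, or if a joint passes its speed limit or range.

## Robot

A 6-joint arm with a two-finger parallel gripper is mounted at the origin on the work surface. World frame = base frame: x ahead of the robot, y to its left, z up, the work surface at z = 0. Lengths are in m, angles in rad, forces in N, time in s.
With the tool pointing down it reaches from about 0.325 to 1 m from the base axis. Payload 5.1 kg.
Tool frame: the origin (TCP) lies midway between the tips of the shut fingers; the grasp point (between the pads) lies bot.tcp_to_grasp behind it (bot.tcp_to_grasp is the distance from the TCP to the grasp point, in m); z points along the fingers, y is the line along which they close (so a half turn about z gives the same grasp; the last joint's range is limited). The gripper opens to 85 mm and grips with 20 to 120 N. Pads are 22 mm wide; open, the fingers measure 114 mm over their backs; the gripper's body (76 mm by 85 mm) begins 54 mm behind the grasp point. The pads swing forward as they close: fully open they stand 13 mm farther back than shut.
Start: joints at [-1.416, 0.124, 1.65, -0, 1.367, -0.083], TCP at [0.153, -0.632, 0.231] pointing down, gripper open.
Joint ranges: [-2.61, 2.61], [-1.02, 2.33], [0.03, 2.71], [-1.35, 4.49], [0.32, 2.68], [-2.91, 2.91]. Speed limits (rad/s): [2.57, 2.57, 3.14, 3.14, 3.14, 3.14].

## Interface

Orientations are given as a rotation vector (axis times angle).
In Python, from bench import bot gives the robot as it stands. The module is installed in compiled form; this text tells all that it offers.
- The arm moves only by the shell command python3 -m pendant FILE [FORCE], which reads ROWS from the file FILE. ROWS is a JSON list that holds a single list of rows (three levels of brackets), with 1 to 10 rows, each of 7 numbers: a rotation vector rx, ry, rz in parts of the range, where 1.0 means pi/2 rad, then dx, dy, dz in shares of the most that a row can go, 1 being 62.5 mm, then the finger opening in m; each row shifts and turns the commanded pose from where the row before left it, along the tool's axes as they then stand; what a row does not reach is not made up. A row lasts 1/8 s, in which the tool goes at most 0.0625 m and 0.188 rad, less where a joint would pass 70% of its speed; a pose out of reach is approached as far as the arm can. The fingers move at their own pace and stop on an object; FORCE is the grip in N (left out, the last holds). Time passes only in rows, so rows that do not move let the fingers close. It prints the time, the measured TCP pose, the force, the opening and the grip force at its end. No shift or turn number may pass 1 either way. Input that does not fit is refused with a message, and nothing moves.
- bot.read_state(): the state, without advancing time (a new reading comes with each control period).
- bot.get_image(name): name is "scene" or "top" or "wrist"; returns a dict with "image" (420x560x3 uint8, red, green, blue), "fovy" (degrees; the focal length in pixels is half the picture's height over the tangent of half this angle, whatever the lens; pixels are square), "cx", "cy" (the principal point, pixels), "k1" (the pictures are not rectified: a ray, as slopes to the right and down, at radius r is drawn at 1 + k1 r^2 times it, then the intrinsics apply), "R" (3x3) and "t" (3): a world point X has camera coordinates R X + t. Camera axes: x right, y down, z forward; pixel columns grow to the right and rows downward; lengths in m; the calibration is good to about 2 mm. A picture is of the moment at which its call begins. There is no depth.
- bot.hand_in(): hands the job in; it is judged then, once.
Trained networks look in the newest picture that a camera, given by its name, has taken for a name from the list of things; names that differ only in an ending like _2 or _b are one class to them, and where a whole thing is asked for, a point or a joint stands for the part that bears it (a point fixed in the world has none). Each returns a list of dicts, best first, with "confidence" (0 to 1); they miss things now and then, are a little off and sometimes report something else, mostly with a low value. They report only what shows in the picture. A call takes as long as a camera call. They do not tell look-alikes from the thing itself.
- bot.spot_in(query, camera): "rect" ([left, top, right, bottom] in pixels, round what is visible of it).
- bot.spot_point(query, camera): "centre" ([column, row] in pixels: a listed point, or the origin of a listed thing).
The state is a dict: "t": time; "joint_positions": joint angles; "qd": joint speeds; "joint_torque": joint torques, N m; "tool_pos": TCP position; "ee_rot": TCP orientation; "wrist_force": force on the tool from outside, world axes, zero at the start; "wrist_torque": the same for the moment, N m; "width": finger opening in m; "grip_force": force on a finger pad.
Only numpy, scipy, OpenCV 4.12 (cv2) and the standard library are available. Lean on these libraries where they do the work, as an engineer would, in place of code of your own. Each camera call takes 0.05 s, during which the arm holds its last target. There are 200 camera calls.

## Working session

There is one attempt and no reset: what is moved stays moved. The work goes in short steps, Python scripts to look and compute and a shell command to move; the robot and the scene stay as the last step left them, time stands still between calls to the robot, and variables do not carry over. Pictures are saved under pics/ and viewed, at most 14 in all, crops included, and the job is handed in when it is done.

```bash
mkdir -p pics; ls; cat > h.py <<'E'
import numpy as np, cv2
from bench import bot
from scipy.spatial.transform import Rotation as Ro
def cam(n): return bot.get_image(n)
def ray(c,px):
    f=c["image"].shape[0]/2/np.tan(np.radians(c["fovy"])/2)
    k=c["k1"]; d=np.array([(px[0]-c["cx"])/f,(px[1]-c["cy"])/f]); u=d.copy()
    for _ in range(30): u=d/(1+k*(u@u))
    R=np.array(c["R"]);t=np.array(c["t"]); return -R.T@t, R.T@np.array([u[0],u[1],1])
def at(c,px,z):
    o,d=ray(c,px); return (o+d*(z-o[2])/d[2])
def proj(c,X):
    f=c["image"].shape[0]/2/np.tan(np.radians(c["fovy"])/2)
    p=np.array(c["R"])@np.array(X)+np.array(c["t"]); u=p[:2]/p[2]; u=u*(1+c["k1"]*(u@u))
    return u*f+np.array([c["cx"],c["cy"]])
def save(c,n,box=None,s=1):
    im=c["image"]
    if box: im=im[box[1]:box[3],box[0]:box[2]]
    im=cv2.resize(im,None,fx=s,fy=s,interpolation=cv2.INTER_CUBIC)
    cv2.imwrite("pics/"+n,im[:,:,::-1])
E
python3 - <<'E'
from h import *
np.set_printoptions(precision=3,suppress=True)
a=cam("top");save(a,"top0.png",s=1.42)
b=cam("scene");save(b,"scene0.png",s=1.42)
for n,c in (("top",a),("scene",b)): print(n,c["fovy"],c["k1"],-np.array(c["R"]).T@c["t"],np.array(c["R"])[2])
for q in "scraper offcut1 die_oval die_tab die_label board1 press apron trough rail1 rail2 rail3 pallet jar dye maul wax_tin".split():
    print(q,*[[ (np.round(r["centre"]).astype(int).tolist(),round(r["confidence"],2)) for r in bot.spot_point(q,n) if r["confidence"]>.2] for n in ("top",)])
print(bot.read_state()); print(bot.tcp_to_grasp)
E
```

```text
pics
top 43.777743581293024 -0.043192373596217914 [0.343 0.042 1.141] [ 0.15   0.013 -0.989]
scene 47.183986580858274 -0.12203688494250985 [ 1.202 -0.375  0.999] [-0.566  0.336 -0.753]
scraper [([208, 152], 0.8), ([176, 233], 0.26), ([275, 248], 0.23)]
offcut1 [([376, 266], 0.81), ([386, 231], 0.77)]
die_oval [([113, 233], 0.78), ([286, 156], 0.7), ([189, 342], 0.59)]
die_tab [([279, 203], 0.79), ([446, 210], 0.31)]
die_label [([276, 250], 0.61)]
board1 [([224, 222], 0.96), ([443, 212], 0.62)]
press [([444, 214], 0.71), ([304, 97], 0.38)]
apron [([391, 214], 0.86), ([444, 214], 0.38)]
trough [([331, 218], 0.56)]
rail1 [([451, 209], 0.73), ([454, 248], 0.66), ([224, 221], 0.58), ([447, 172], 0.57)]
rail2 [([451, 209], 0.73), ([454, 248], 0.66), ([224, 221], 0.58), ([447, 172], 0.57)]
rail3 [([451, 209], 0.73), ([454, 248], 0.66), ([224, 221], 0.58), ([447, 172], 0.57)]
pallet [([177, 234], 0.79)]
jar [([346, 124], 0.88)]
dye [([304, 101], 0.58)]
maul [([249, 107], 0.83)]
wax_tin [([143, 136], 0.88)]
{'t': 0.95, 'joint_positions': array([-1.416,  0.124,  1.65 , -0.   ,  1.367, -0.083]), 'qd': array([-0.   ,  0.   , -0.001, -0.001, -0.001,  0.001]), 'joint_torque': array([  0.001, -42.36 , -36.577,   0.   ,   0.001,   0.   ]), 'tool_pos': array([ 0.153, -0.632,  0.231]), 'ee_rot': array([ 3.119,  0.373, -0.   ]), 'wrist_force': array([-0.108, -0.426, -0.028]), 'wrist_torque': array([0.012, 0.063, 0.006]), 'grip_force': 0.0, 'width': 0.08487578032889694}
0.0187
```

View pics/top0.png

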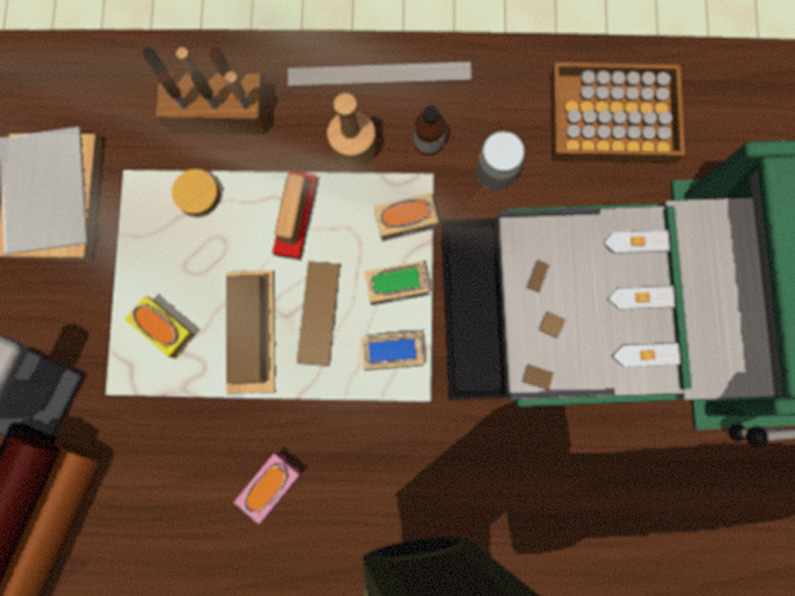

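View pics/scene0.png

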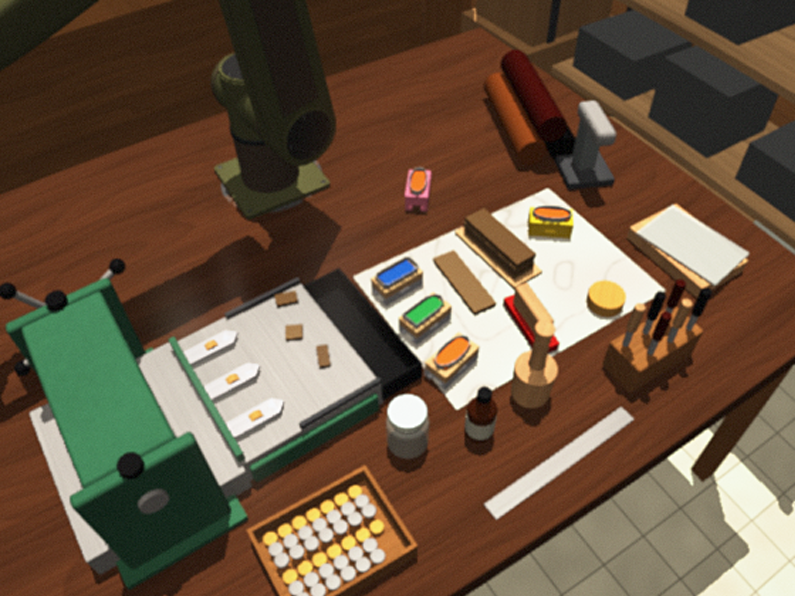

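Top view (in 560×420 px): there are three offcuts at about (378,194), (388,228) and (378,265). The dies with a plywood-coloured body are oval (286,150), tab (280,199) and label (276,247). The scraper is at (208,150), the one loose board at (224,220) and the pallet with the pile at (176,232).

Look-alikes: the yellow die (112,230) and pink die (188,343) could be taken for die_oval, and the pile top (172,230) for board1. The one with the tan body at (286,150) fits die_oval.

```bash
python3 - <<'E'
from h import *
np.set_printoptions(precision=4,suppress=True)
a=cam("top");np.save("pics/a.npy",a,allow_pickle=True)
print("img axes", at(a,(280,210),0),at(a,(380,210),0),at(a,(280,310),0))
hsv=cv2.cvtColor(a["image"],cv2.COLOR_RGB2HSV)
def blobs(name,lo,hi,z,box,amin=30):
    m=cv2.inRange(hsv,lo,hi); k=np.zeros_like(m); x0,y0,x1,y1=box;k[y0:y1,x0:x1]=m[y0:y1,x0:x1]
    cs,_=cv2.findContours(k,cv2.RETR_EXTERNAL,cv2.CHAIN_APPROX_NONE)
    for c in cs:
        if cv2.contourArea(c)<amin: continue
        P=np.array([at(a,p,z)[:2] for p in c[:,0].astype(float)],np.float32)*1000
        r=cv2.minAreaRect(P); print(name,np.round(c[:,0].mean(0)),"c",np.round(r[0],1),"s",np.round(r[1],1),"a",round(r[2],1))
blobs("blue",(100,120,60),(130,255,255),.05,(250,230,310,265))
blobs("green",(45,120,50),(85,255,255),.05,(255,180,310,215))
blobs("orange",(5,150,120),(18,255,255),.05,(255,130,310,170))
blobs("red",(172,120,60),(180,255,255),.022,(185,115,230,190))
blobs("red",(0,180,60),(3,255,255),.022,(185,115,230,190))
blobs("offc",(8,80,40),(25,255,170),.068,(358,170,405,280))
blobs("board",(8,80,40),(25,255,170),.012,(205,175,245,265))
blobs("det",(15,120,150),(25,255,255),.074,(430,150,475,265),8)
blobs("rail",(0,0,215),(180,25,255),.074,(420,155,480,265))
blobs("trough",(0,0,0),(180,255,45),.045,(310,145,360,285),200)
for q in ("scraper","board1","die_oval"):
    print(q, a["image"][{"scraper":150,"board1":220,"die_oval":150}[q],{"scraper":208,"board1":224,"die_oval":286}[q]])
save(a,"press.png",(300,120,560,310),3)
E
```

```text
img axes [0.5249 0.0622 0.    ] [ 0.5288 -0.1588  0.    ] [0.307  0.0579 0.    ]
blue [276. 246.] c [439.7  68.4] s [27.3 65.5] a 7.4
green [280. 197.] c [544.5  64.6] s [26.9 67.1] a 11.8
orange [285. 150.] c [648.3  52.6] s [26.5 68.2] a 17.4
red [209. 164.] c [631.2 228.5] s [40.9 92.4] a 81.2
offc [378. 265.] c [ 403.1 -142.5] s [36.9 23.6] a 73.8
offc [388. 228.] c [ 479.5 -163.7] s [27.6 27.3] a 63.9
offc [378. 194.] c [ 551.6 -143.9] s [17.3 41.3] a 70.2
board [224. 220.] c [498.7 183.9] s [ 47.6 156.6] a 85.9
det [456. 250.] c [ 437.6 -300. ] s [10.3 14.9] a 0.9
det [452. 209.] c [ 521.5 -295.2] s [ 8.4 17.1] a 1.0
det [449. 169.] c [ 605.3 -290.5] s [10.7 15.2] a 1.1
rail [446. 250.] c [ 436.2 -278.6] s [24.6 45.9] a 0.9
rail [467. 249.] c [ 439.  -322.5] s [24.6 39.8] a 0.9
rail [462. 208.] c [ 521.9 -314.4] s [21.  45.7] a 1.0
rail [441. 210.] c [ 520. -269.] s [23.1 35. ] a 1.0
rail [462. 169.] c [ 606.9 -317.9] s [21.5 28.6] a 1.1
rail [437. 169.] c [ 604.8 -264.3] s [23.6 34.3] a 1.1
trough [334. 219.] c [496.8 -52. ] s [249.8  87.4] a 3.9
scraper [168 125  84]
board1 [148 117  79]
die_oval [206 125  74]
```

View pics/press.png

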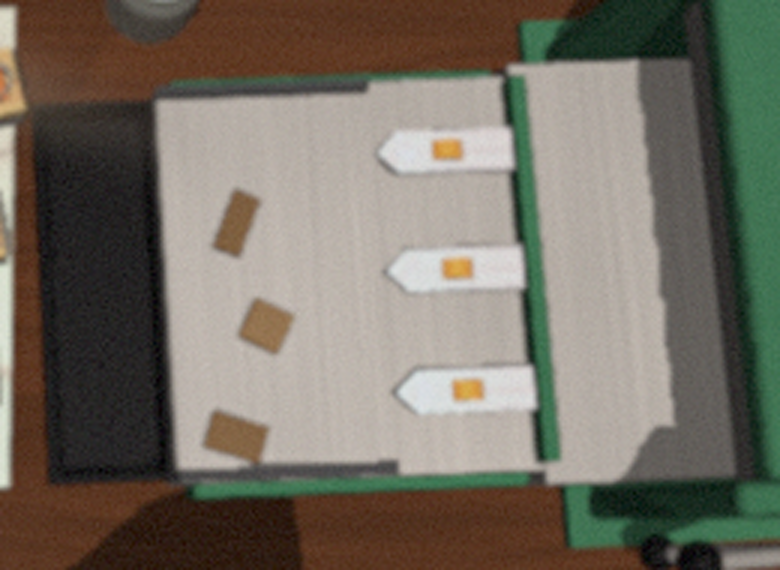

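The press crop shows detents at crop px (447,149), (457,268) and (467,390), and three offcuts at (236,222), (266,325) and (235,436). Measured detent spacing is 84.0 mm, as specified, and the press yaw is about 3.2°. Next is a close crop of the movable things.

```bash
cat >> h.py <<'E'
D2=np.array([.5215,-.2952]); YAW=np.radians(3.24)
def press(px,py): # press mm-> world m
    c,s=np.cos(YAW),np.sin(YAW); return D2+np.array([c*px-s*py,s*px+c*py])/1000
def seg(a,name,lo,hi,z,box,amin=30,close=0):
    hsv=cv2.cvtColor(a["image"],cv2.COLOR_RGB2HSV)
    m=cv2.inRange(hsv,lo,hi); k=np.zeros_like(m); x0,y0,x1,y1=[int(v) for v in box];k[y0:y1,x0:x1]=m[y0:y1,x0:x1]
    if close: k=cv2.morphologyEx(k,cv2.MORPH_CLOSE,np.ones((close,close)))
    cs,_=cv2.findContours(k,cv2.RETR_EXTERNAL,cv2.CHAIN_APPROX_NONE)
    for c in cs:
        if cv2.contourArea(c)<amin: continue
        P=np.array([at(a,p,z)[:2] for p in c[:,0].astype(float)],np.float32)*1000
        r=cv2.minAreaRect(P); print(name,np.round(c[:,0].mean(0)),"c",np.round(r[0],1),"s",np.round(r[1],1),"a",round(r[2],1))
def phi():
    R=Ro.from_rotvec(bot.read_state()["ee_rot"]).as_matrix(); return np.degrees(np.arctan2(R[1,0],R[0,0])),R
def go(x,y,z=None,ph=None):
    "prints shift in present tool axes to target, and the turn about tool z"
    s=bot.read_state(); p,R=phi(); t=s["tool_pos"]; d=np.array([x-t[0],y-t[1],0 if z is None else z-t[2]])
    if ph is not None:
        th=np.radians((p-ph+180)%360-180); R2=R@Ro.from_rotvec([0,0,th]).as_matrix()
        print("turn rz",round(th,3),"shift after turn",np.round(R2.T@d,4),"before turn",np.round(R.T@d,4),"phi",round(p,2),"tilt",np.round(R[:,2],3))
    else: print("shift",np.round(R.T@d,4),"phi",round(p,2))
E
python3 - <<'E'
from h import *
a=np.load("pics/a.npy",allow_pickle=True).item()
hsv=cv2.cvtColor(a["image"],cv2.COLOR_RGB2HSV)
for p in [(205,140),(203,155),(212,165),(224,220),(170,230),(187,230),(176,270),(163,195)]: print(p,hsv[p[1],p[0]])
seg(a,"grip",(8,90,150),(20,255,255),.07,(190,115,225,180))
seg(a,"pile",(8,60,40),(25,255,255),.01,(155,180,198,285),200)
save(a,"close.png",(90,110,320,300),3.1)
print([press(x,y).round(4) for x,y in ((-84,50),(0,50),(84,50),(-131,200),(131,200),(-131,50))])
print([proj(a,[*press(x,y),z]).round(1)-[300,120] for x,y,z in ((-84,50,.074),(0,50,.074),(84,50,.074),(-131,200,.06),(131,200,.06),(-84,35,.074))])
E
```

```text
(205, 140) [ 15 124 220]
(203, 155) [ 15 128 216]
(212, 165) [  0 195 111]
(224, 220) [ 17 119 148]
(170, 230) [ 17  98 135]
(187, 230) [ 17  75 105]
(176, 270) [ 16 118 190]
(163, 195) [ 16 101 139]
grip [204. 144.] c [652.6 225.9] s [25.1 98.8] a 80.6
pile [176. 234.] c [468.9 288.7] s [189.5  74.2] a 3.1
[array([ 0.4348, -0.25  ]), array([ 0.5187, -0.2453]), array([ 0.6025, -0.2405]), array([ 0.3794, -0.1029]), array([ 0.641 , -0.0881]), array([ 0.3879, -0.2527])]
[array([131.2, 130.5]), array([128. ,  89.9]), array([124.8,  50.3]), array([ 58.5, 156.7]), array([51.2, 33. ]), array([138.5, 130.2])]
```

View pics/close.png

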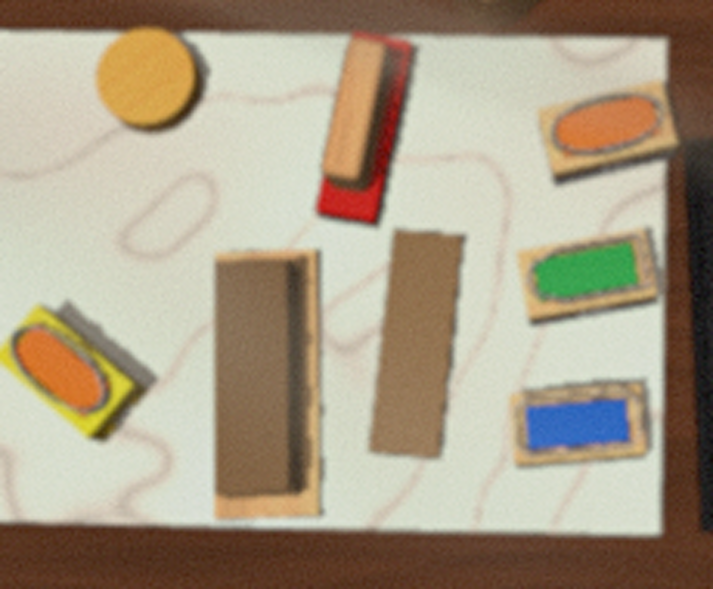

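The crop confirms the choice: die_oval has the tan plywood body at crop (608,125), while the yellow one at (68,375) is a look-alike. The scraper grip is at (355,108) and the board at (418,343). Moving to the scraper.

```bash
python3 -c "
from h import *
go(.6526,.2259,.30,-9.4)"
```

```text
turn rz 0.402 shift after turn [ 0.3527 -0.9277 -0.0687] before turn [ 0.6875 -0.7158 -0.0687] phi 13.62 tilt [ 0. -0. -1.]
```

The manual's scale: shifts go in shares of 62.5 mm and turns go in shares of pi/2 rad. Converting my numbers, -0.0546 m is -0.8736, -0.035 m is -0.56, 0.134 rad / 1.5708 = 0.0853.

```bash
echo '[[[0,0,0.0853,0,0,-0.56,0.085],[0,0,0.0853,0,0,-0.56,0.085],[0,0,0.0853,0,0,0,0.085],[0,0,0,0.3312,-0.8736,0,0.085],[0,0,0,0.3312,-0.8736,0,0.085],[0,0,0,0.3312,-0.8736,0,0.085],[0,0,0,0.3312,-0.8736,0,0.085],[0,0,0,0.3312,-0.8736,0,0.085],[0,0,0,0.3312,-0.8736,0,0.085],[0,0,0,0.3312,-0.8736,0,0.085]]]' > rows.txt && python3 -m pendant rows.txt 60
echo '[[[0,0,0,0.3312,-0.8736,0,0.085],[0,0,0,0.3312,-0.8736,0,0.085],[0,0,0,0.3312,-0.8736,0,0.085],[0,0,0,0.3312,-0.8736,0,0.085],[0,0,0,0.3312,-0.8736,0,0.085],[0,0,0,0.3312,-0.8736,0,0.085],[0,0,0,0.3312,-0.8736,0,0.085],[0,0,0,0.3312,-0.8736,0,0.085],[0,0,0,0.3312,-0.8736,0,0.085],[0,0,0,0,0,0,0.085]]]' > rows.txt && python3 -m pendant rows.txt
python3 -c "
from h import *
go(.6526,.2259,.03,-9.4)
a=cam('top');seg(a,'grip',(8,90,150),(20,255,255),.07,(190,115,225,180))
w=cam('wrist');save(w,'w1.png')
print([(r['centre'],r['confidence']) for r in bot.spot_point('scraper','wrist')], proj(w,[.6526,.2259,.07]))
seg(w,'gripw',(8,60,120),(24,255,255),.07,(0,0,560,420),800)"
```

```text
t: 2.25
tool_pos: [0.3591, -0.2766, 0.3016]
ee_rot: [3.13, -0.258, 0.001]
wrist_force: [0.8, -0.9, 0.1]
width: 0.0851
grip_force: 0.0
t: 3.5
tool_pos: [0.6234, 0.1792, 0.2999]
ee_rot: [3.132, -0.251, -0.003]
wrist_force: [-0.7, -1.0, -0.3]
width: 0.0849
grip_force: 0.0
turn rz 0.004 shift after turn [ 0.0217 -0.0509  0.2698] before turn [ 0.0219 -0.0508  0.2698] phi -9.17 tilt [-0.002  0.    -1.   ]
[([237.4, 140.5], 0.81)] [230.27529197 152.8460205 ]
gripw [224. 269.] c [503.1 273.1] s [163.5  63.4] a 3.1
gripw [291. 257.] c [527.8 182.7] s [ 42.8 137.1] a 85.6
gripw [ 88. 137.] c [689.8 363.2] s [62.8 64.3] a 71.7
gripw [228. 146.] c [657.5 226.8] s [26.4 96.4] a 80.9
gripw [60. 12.] c [804.9 350.3] s [ 15.2 130.6] a 0.3
```

View pics/w1.png

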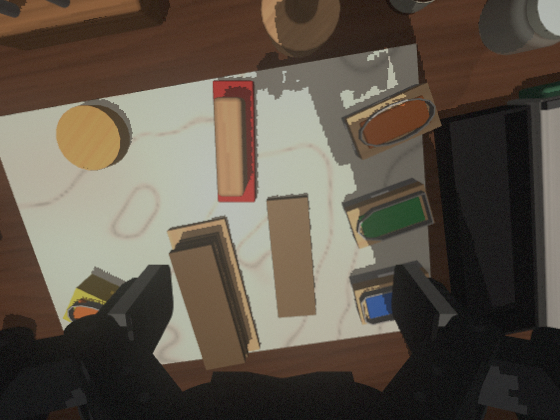

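The wrist view shows the open fingers, the scraper grip at (228,146), the board at (291,257) and the pile at (210,300). Its grip position agrees with the top view to 1 mm across the grip. Descending.

In the tool's units: 0.06 m is 0.96, 0.03 m is 0.48, 0.004 rad / 1.5708 = 0.0025.

```bash
echo '[[[0,0,0.0025,0.192,-0.4096,0.48,0.07],[0,0,0,0.192,-0.4096,0.96,0.07],[0,0,0,0,0,0.96,0.07],[0,0,0,0,0,0.96,0.07],[0,0,0,0,0,0.48,0.07],[0,0,0,0,0,0,0.07]]]' > rows.txt && python3 -m pendant rows.txt
python3 -c "
from h import *
go(.655,.2264,.034,-9.4)"
```

```text
t: 4.4
tool_pos: [0.6514, 0.2192, 0.0617]
ee_rot: [3.128, -0.266, -0.009]
wrist_force: [0.0, 0.0, 0.2]
width: 0.0701
grip_force: 0.0
turn rz -0.006 shift after turn [ 0.0026 -0.0078  0.0277] before turn [ 0.0025 -0.0078  0.0277] phi -9.74 tilt [-0.006 -0.002 -1.   ]
```

In the tool's units: 0.0277 m is 0.4432, -0.0078 m is -0.1248.

```bash
echo '[[[0,0,0,0.04,-0.1248,0,0.07],[0,0,0,0,0,0.4432,0.07],[0,0,0,0,0,0,0.07]]]' > rows.txt && python3 -m pendant rows.txt
echo '[[[0,0,0,0,0,0,0.02],[0,0,0,0,0,0,0.02],[0,0,0,0,0,0,0.02],[0,0,0,0,0,0,0.02]]]' > rows.txt && python3 -m pendant rows.txt 60
python3 -c "
from h import *
go(.655,.2264,.034,-9.4)"
```

```text
t: 4.78
tool_pos: [0.6577, 0.2286, 0.0378]
ee_rot: [-3.13, 0.264, 0.0]
wrist_force: [-0.1, 0.4, 0.2]
width: 0.0701
grip_force: 0.0
t: 5.28
tool_pos: [0.6587, 0.2283, 0.0391]
ee_rot: [-3.13, 0.264, -0.004]
wrist_force: [-1.6, -3.1, 6.6]
width: 0.0272
grip_force: 59.5
turn rz -0.004 shift after turn [-0.0034  0.0025  0.0051] before turn [-0.0033  0.0025  0.0051] phi -9.64 tilt [ 0.002  0.    -1.   ]
```

In the tool's units: -0.05 m is -0.8, -0.03 m is -0.48.

```bash
echo '[[[0,0,0,0,0,-0.48,0.02],[0,0,0,0,0,-0.8,0.02],[0,0,0,0,0,-0.8,0.02],[0,0,0,0,0,0,0.02],[0,0,0,0,0,0,0.02]]]' > rows.txt && python3 -m pendant rows.txt
python3 -c "
from h import *
print(press(-55,85)); go(*press(-55,85),.165,3.24)"
```

```text
t: 5.9
tool_pos: [0.6564, 0.2283, 0.1649]
ee_rot: [3.13, -0.264, -0.005]
wrist_force: [-0.1, -0.2, -5.8]
width: 0.0272
grip_force: 60.1
[ 0.46178384 -0.21344439]
turn rz -0.225 shift after turn [-0.2193  0.43    0.0008] before turn [-0.118   0.4681  0.0008] phi -9.63 tilt [-0.003 -0.001 -1.   ]
```

In the tool's units: 0.043 m is 0.688, -0.0219 m is -0.3504, -0.1125 rad / 1.5708 = -0.0716.

```bash
echo '[[[0,0,-0.0716,0,0,0,0.02],[0,0,-0.0716,0,0,0,0.02],[0,0,0,-0.3504,0.688,0,0.02],[0,0,0,-0.3504,0.688,0,0.02],[0,0,0,-0.3504,0.688,0,0.02],[0,0,0,-0.3504,0.688,0,0.02],[0,0,0,-0.3504,0.688,0,0.02],[0,0,0,-0.3504,0.688,0,0.02],[0,0,0,-0.3504,0.688,0,0.02],[0,0,0,-0.3504,0.688,0,0.02]]]' > rows.txt && python3 -m pendant rows.txt
echo '[[[0,0,0,-0.3504,0.688,0,0.02],[0,0,0,-0.3504,0.688,0,0.02],[0,0,0,0,0,0,0.02],[0,0,0,0,0,0,0.02]]]' > rows.txt && python3 -m pendant rows.txt
python3 -c "
from h import *
print(press(-55,85)); go(*press(-55,85),.105,3.24)
b=cam('scene');save(b,'s1.png',(0,150,420,400),1.8)"
```

```text
t: 7.15
tool_pos: [0.4995, -0.1255, 0.1634]
ee_rot: [-3.138, -0.089, 0.008]
wrist_force: [0.9, -0.8, -3.6]
width: 0.0272
grip_force: 60.5
t: 7.65
tool_pos: [0.4622, -0.2124, 0.1646]
ee_rot: [-3.137, -0.088, 0.005]
wrist_force: [-0.4, -0.2, -4.2]
width: 0.0272
grip_force: 61.1
[ 0.46178384 -0.21344439]
turn rz -0.0 shift after turn [-0.0003  0.0012  0.0596] before turn [-0.0003  0.0012  0.0596] phi 3.22 tilt [-0.004  0.003 -1.   ]
```

View pics/s1.png

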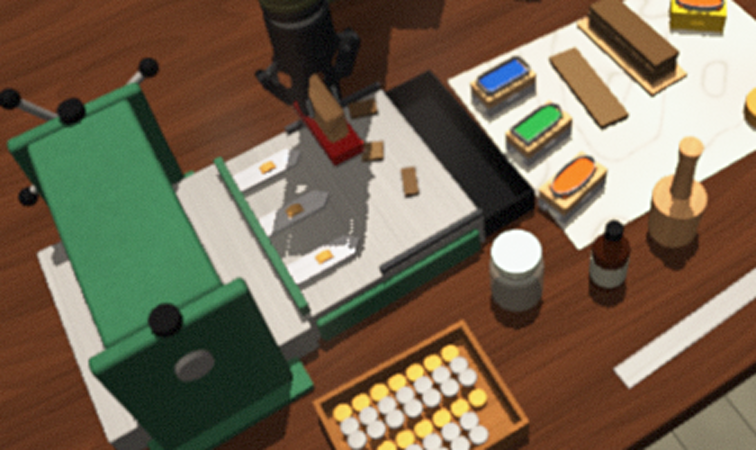

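Seen from the side, the held scraper hovers over the apron between the rails and the three offcuts (crop 365,107; 373,150; 409,180). Lowering onto the apron by feel.

In the tool's units: 0.03 m is 0.48, 0.025 m is 0.4.

```bash
echo '[[[0,0,0,0,0,0.48,0.02],[0,0,0,0,0,0.4,0.02],[0,0,0,0,0,0.048,0.02],[0,0,0,0,0,0,0.02]]]' > rows.txt && python3 -m pendant rows.txt
echo '[[[0,0,0,0,0,0.032,0.02],[0,0,0,0,0,0,0.02]]]' > rows.txt && python3 -m pendant rows.txt
echo '[[[0,0,0,0,0,0.032,0.02],[0,0,0,0,0,0,0.02]]]' > rows.txt && python3 -m pendant rows.txt
echo '[[[0,0,0,0,0,0.032,0.02],[0,0,0,0,0,0,0.02]]]' > rows.txt && python3 -m pendant rows.txt
```

```text
t: 8.2
tool_pos: [0.4638, -0.2127, 0.1093]
ee_rot: [-3.14, -0.091, -0.0]
wrist_force: [-0.9, -0.7, -2.9]
width: 0.0271
grip_force: 61.1
t: 8.45
tool_pos: [0.4639, -0.2135, 0.108]
ee_rot: [3.14, 0.089, 0.002]
wrist_force: [0.2, 0.0, -3.5]
width: 0.0271
grip_force: 61.1
t: 8.7
tool_pos: [0.4633, -0.2133, 0.1051]
ee_rot: [-3.14, -0.089, 0.0]
wrist_force: [-0.4, 0.0, -3.9]
width: 0.0271
grip_force: 61.1
t: 8.95
tool_pos: [0.4632, -0.2132, 0.1028]
ee_rot: [-3.14, -0.089, 0.001]
wrist_force: [0.3, 0.2, -3.5]
width: 0.0273
grip_force: 61.1
```

In the tool's units: 0.0015 m is 0.024.

```bash
echo '[[[0,0,0,0,0,0.024,0.02],[0,0,0,0,0,0,0.02]]]' > rows.txt && python3 -m pendant rows.txt
echo '[[[0,0,0,0,0,0.024,0.02],[0,0,0,0,0,0,0.02]]]' > rows.txt && python3 -m pendant rows.txt
echo '[[[0,0,0,0,0,0.016,0.02],[0,0,0,0,0,0,0.02]]]' > rows.txt && python3 -m pendant rows.txt
echo '[[[0,0,0,0,0,0.016,0.02],[0,0,0,0,0,0,0.02]]]' > rows.txt && python3 -m pendant rows.txt
```

```text
t: 9.2
tool_pos: [0.4633, -0.2132, 0.1014]
ee_rot: [-3.14, -0.089, 0.001]
wrist_force: [-0.5, 0.1, -3.1]
width: 0.0271
grip_force: 61.1
t: 9.45
tool_pos: [0.4632, -0.2132, 0.0999]
ee_rot: [-3.14, -0.089, 0.0]
wrist_force: [0.1, 0.7, -3.8]
width: 0.027
grip_force: 61.1
t: 9.7
tool_pos: [0.4634, -0.2133, 0.0991]
ee_rot: [3.14, 0.089, 0.0]
wrist_force: [0.2, -0.3, -3.3]
width: 0.0271
grip_force: 61.1
t: 9.95
tool_pos: [0.4635, -0.2134, 0.099]
ee_rot: [3.14, 0.089, -0.0]
wrist_force: [-5.2, 1.4, 4.2]
width: 0.027
grip_force: 62.3
```

In the tool's units: -0.012 m is -0.192, -0.008 m is -0.128.

```bash
echo '[[[0,0,0,0,0,-0.0096,0.02],[0,0,0,0,-0.128,0,0.02],[0,0,0,0,-0.192,0,0.02],[0,0,0,0,-0.192,0,0.02],[0,0,0,0,-0.192,0,0.02],[0,0,0,0,-0.192,0,0.02],[0,0,0,0,-0.192,0,0.02],[0,0,0,0,-0.192,0,0.02],[0,0,0,0,-0.192,0,0.02],[0,0,0,0,-0.128,0,0.02]]]' > rows.txt && python3 -m pendant rows.txt
echo '[[[0,0,0,0,-0.096,0,0.02],[0,0,0,0,-0.064,0,0.02],[0,0,0,0,0,0,0.02]]]' > rows.txt && python3 -m pendant rows.txt
python3 -c "
from h import *
go(*press(-55,85),.16)
b=cam('scene');save(b,'s2.png',(60,180,340,360),2.7)"
```

```text
t: 11.2
tool_pos: [0.4579, -0.1129, 0.099]
ee_rot: [3.14, 0.09, 0.001]
wrist_force: [-0.5, -5.9, 0.3]
width: 0.0268
grip_force: 62.0
t: 11.58
tool_pos: [0.4573, -0.103, 0.0989]
ee_rot: [-3.14, -0.089, -0.0]
wrist_force: [0.3, -1.6, 5.3]
width: 0.0272
grip_force: 62.5
shift [-0.0017  0.1105 -0.0612] phi 3.26
```

View pics/s2.png

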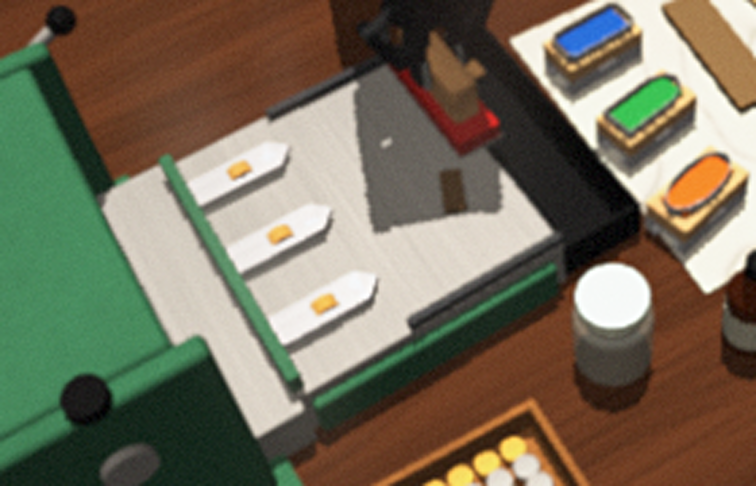

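The first push is finished: one offcut is left on the apron at crop (453,190), and a brown piece shows past the scraper at (478,70). Second pass next.

In the tool's units: 0.044 m is 0.704, -0.04 m is -0.64.

```bash
echo '[[[0,0,0,0,0,-0.32,0.02],[0,0,0,0,0,-0.64,0.02],[0,0,0,0.64,0.704,0,0.02],[0,0,0,0.64,0.704,0,0.02],[0,0,0,0.288,0.352,0,0.02],[0,0,0,0,0,0,0.02],[0,0,0,0,0,0,0.02]]]' > rows.txt && python3 -m pendant rows.txt
python3 -c "
from h import *
go(*press(45,85),.0990,3.24)
b=cam('scene');save(b,'s3.png',(60,180,340,360),2.7)"
```

```text
t: 12.5
tool_pos: [0.5594, -0.2061, 0.1559]
ee_rot: [-3.136, -0.089, 0.007]
wrist_force: [-0.5, -0.3, -4.2]
width: 0.0271
grip_force: 61.5
turn rz 0.0 shift after turn [0.0024 0.002  0.0569] before turn [0.0024 0.002  0.0569] phi 3.24 tilt [-0.005  0.004 -1.   ]
```

View pics/s3.png

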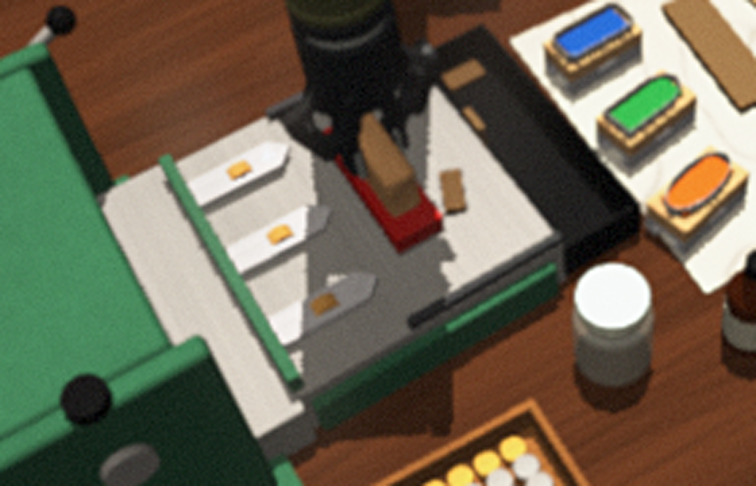

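Two offcuts are now in the trough at crop (463,75) and (474,118), and one is left on the apron at (453,190).

In the tool's units: 0.03 m is 0.48, 0.02 m is 0.32.

```bash
echo '[[[0,0,0,0,0,0.48,0.02],[0,0,0,0,0,0.32,0.02],[0,0,0,0,0,0.08,0.02],[0,0,0,0,0,0,0.02],[0,0,0,0,0,0.0192,0.02],[0,0,0,0,0,0,0.02]]]' > rows.txt && python3 -m pendant rows.txt
echo '[[[0,0,0,0,-0.128,0,0.02],[0,0,0,0,-0.192,0,0.02],[0,0,0,0,-0.192,0,0.02],[0,0,0,0,-0.192,0,0.02],[0,0,0,0,-0.192,0,0.02],[0,0,0,0,-0.192,0,0.02],[0,0,0,0,-0.192,0,0.02],[0,0,0,0,-0.192,0,0.02],[0,0,0,0,-0.16,0,0.02],[0,0,0,0,-0.096,0,0.02]]]' > rows.txt && python3 -m pendant rows.txt
echo '[[[0,0,0,0,-0.064,0,0.02],[0,0,0,0,0,0,0.02],[0,0,0,0,0,-0.32,0.02],[0,0,0,0,0,-0.64,0.02],[0,0,0,0,0,-0.32,0.02],[0,0,0,0,0,0,0.02]]]' > rows.txt && python3 -m pendant rows.txt
python3 -c "
from h import *
go(.65,.2264,.17,-9.4)
b=cam('scene');save(b,'s4.png',(60,180,340,360),2.7)
for n in ('scene','top'):
  if n=='top': cam(n)
  print([(np.round(r['centre']),r['confidence']) for r in bot.spot_point('offcut1',n) if r['confidence']>.2])"
```

```text
t: 13.3
tool_pos: [0.5618, -0.208, 0.1035]
ee_rot: [3.14, 0.089, 0.002]
wrist_force: [-0.1, 0.8, -3.5]
width: 0.0269
grip_force: 61.4
t: 14.55
tool_pos: [0.555, -0.0992, 0.1025]
ee_rot: [3.14, 0.09, -0.0]
wrist_force: [1.2, 0.4, -3.6]
width: 0.0271
grip_force: 61.6
t: 15.3
tool_pos: [0.5564, -0.0965, 0.1856]
ee_rot: [3.139, 0.089, 0.009]
wrist_force: [0.4, 0.2, -4.3]
width: 0.0269
grip_force: 61.7
turn rz 0.221 shift after turn [ 0.0395 -0.3339  0.0156] before turn [ 0.1116 -0.3171  0.0156] phi 3.24 tilt [ 0.005 -0.001 -1.   ]
[(array([255., 248.]), 0.68), (array([237., 226.]), 0.4)]
[]
```

View pics/s4.png

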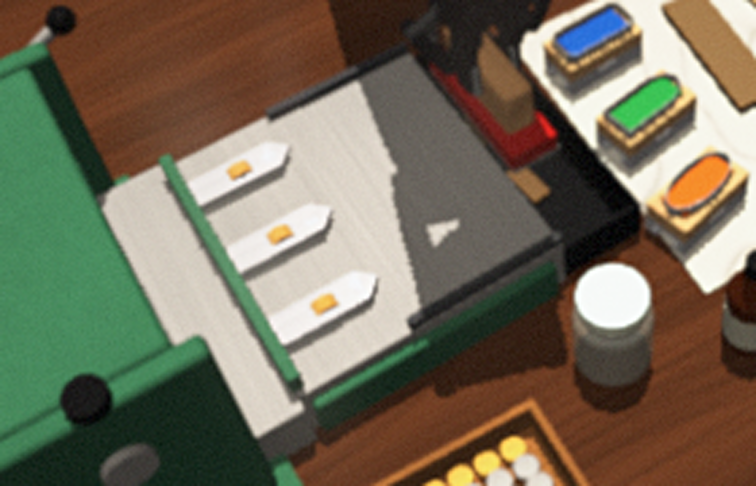

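The apron is clear, with the third offcut in the trough at crop (528,185). Putting the scraper back where it stood.

In the tool's units: -0.0557 m is -0.8912, 0.0066 m is 0.1056, 0.1105 rad / 1.5708 = 0.0703.

```bash
echo '[[[0,0,0.0703,0,0,0,0.02],[0,0,0.0703,0,0,0,0.02],[0,0,0,0.1056,-0.8912,0,0.02],[0,0,0,0.1056,-0.8912,0,0.02],[0,0,0,0.1056,-0.8912,0,0.02],[0,0,0,0.1056,-0.8912,0,0.02],[0,0,0,0.1056,-0.8912,0,0.02],[0,0,0,0.1056,-0.8912,0,0.02],[0,0,0,0,0,0,0.02],[0,0,0,0,0,0,0.02]]]' > rows.txt && python3 -m pendant rows.txt
python3 -c "
from h import *
go(.655,.2264,.0435,-9.4)"
```

```text
t: 16.75
tool_pos: [0.6477, 0.227, 0.1804]
ee_rot: [3.129, -0.257, -0.005]
wrist_force: [0.2, -0.6, -4.5]
width: 0.027
grip_force: 62.3
turn rz 0.0 shift after turn [ 0.0078 -0.0008  0.1369] before turn [ 0.0078 -0.0008  0.1369] phi -9.37 tilt [-0.003 -0.001 -1.   ]
```

The manual's scale: shifts go in shares of 62.5 mm and turns go in shares of pi/2 rad. Converting my numbers, 0.05 m is 0.8, 0.04 m is 0.64.

```bash
echo '[[[0,0,0,0.096,0,0.64,0.02],[0,0,0,0,0,0.8,0.02],[0,0,0,0,0,0.56,0.02],[0,0,0,0,0,0.16,0.02],[0,0,0,0,0,0.016,0.02],[0,0,0,0,0,0,0.02]]]' > rows.txt && python3 -m pendant rows.txt
echo '[[[0,0,0,0,0,0.016,0.02],[0,0,0,0,0,0,0.02]]]' > rows.txt && python3 -m pendant rows.txt
echo '[[[0,0,0,0,0,0.016,0.02],[0,0,0,0,0,0,0.02]]]' > rows.txt && python3 -m pendant rows.txt
echo '[[[0,0,0,0,0,0.016,0.02],[0,0,0,0,0,0,0.02]]]' > rows.txt && python3 -m pendant rows.txt
```

```text
t: 17.5
tool_pos: [0.6561, 0.2264, 0.0491]
ee_rot: [-3.13, 0.258, -0.006]
wrist_force: [0.2, 0.6, -3.2]
width: 0.0272
grip_force: 62.1
t: 17.75
tool_pos: [0.6551, 0.2266, 0.0467]
ee_rot: [-3.13, 0.257, -0.003]
wrist_force: [-0.8, 1.1, -4.4]
width: 0.0269
grip_force: 62.2
t: 18.0
tool_pos: [0.6544, 0.2264, 0.0444]
ee_rot: [3.131, -0.257, -0.0]
wrist_force: [-0.1, 0.0, -4.7]
width: 0.0272
grip_force: 62.2
t: 18.25
tool_pos: [0.6543, 0.2263, 0.0432]
ee_rot: [3.131, -0.258, -0.001]
wrist_force: [-0.7, 0.0, -2.8]
width: 0.0272
grip_force: 62.2
```

In the tool's units: 0.0025 m is 0.04.

```bash
echo '[[[0,0,0,0,0,0.04,0.02],[0,0,0,0,0,0,0.02]]]' > rows.txt && python3 -m pendant rows.txt
echo '[[[0,0,0,0,0,0.016,0.02],[0,0,0,0,0,0,0.02]]]' > rows.txt && python3 -m pendant rows.txt
echo '[[[0,0,0,0,0,0.016,0.02],[0,0,0,0,0,0,0.02]]]' > rows.txt && python3 -m pendant rows.txt
```

```text
t: 18.5
tool_pos: [0.6542, 0.2263, 0.0405]
ee_rot: [3.131, -0.258, -0.001]
wrist_force: [-0.0, -0.9, -4.4]
width: 0.0275
grip_force: 62.2
t: 18.75
tool_pos: [0.6544, 0.2263, 0.0399]
ee_rot: [3.131, -0.258, -0.0]
wrist_force: [-0.7, 0.4, -4.1]
width: 0.0274
grip_force: 62.2
t: 19.0
tool_pos: [0.6547, 0.2264, 0.0394]
ee_rot: [-3.131, 0.258, -0.001]
wrist_force: [-0.8, 0.1, -1.4]
width: 0.0274
grip_force: 62.5
```

In the tool's units: -0.06 m is -0.96, -0.05 m is -0.8.

```bash
echo '[[[0,0,0,0,0,0.0064,0.02],[0,0,0,0,0,0,0.06],[0,0,0,0,0,0,0.06],[0,0,0,0,0,0,0.06],[0,0,0,0,0,-0.48,0.075],[0,0,0,0,0,-0.8,0.085],[0,0,0,0,0,-0.96,0.085],[0,0,0,0,0,0,0.085],[0,0,0,0,0,0,0.085]]]' > rows.txt && python3 -m pendant rows.txt
python3 - <<'E'
from h import *
w=cam("wrist");save(w,"w2.png")
seg(w,"gripw",(8,60,120),(24,255,255),.07,(150,80,320,240),800)
seg(w,'blue',(100,120,40),(130,255,255),.05,(250,60,560,400),300)
seg(w,'green',(45,120,30),(85,255,255),.05,(250,60,500,400),300)
seg(w,'orange',(3,150,80),(14,255,255),.05,(300,60,500,250),300)
a=cam("top");
seg(a,'blue',(100,120,40),(130,255,255),.05,(250,130,310,285))
seg(a,'green',(45,120,30),(85,255,255),.05,(250,130,310,285))
seg(a,'orange',(3,150,80),(18,255,255),.05,(250,130,310,285))
save(a,"t2.png",(90,100,350,290),3)
E
```

```text
t: 20.12
tool_pos: [0.6545, 0.2264, 0.1789]
ee_rot: [-3.131, 0.258, -0.001]
wrist_force: [-1.5, 0.4, -1.4]
width: 0.0852
grip_force: 0.0
gripw [282. 198.] c [660.4 226.6] s [26.5 61.2] a 80.4
green [482. 295.] c [547.9  81. ] s [25.4 36.4] a 11.4
orange [487. 172.] c [651.7  76.3] s [23.1 31.8] a 89.4
blue [276. 246.] c [439.8  68.5] s [25.4 65.1] a 5.5
green [279. 197.] c [544.3  64.3] s [26.  66.1] a 11.0
orange [308. 190.] c [561.4   3.8] s [108.3   6.4] a 0.7
orange [285. 150.] c [648.9  52.5] s [27.7 67.6] a 17.4
```

View pics/w2.png

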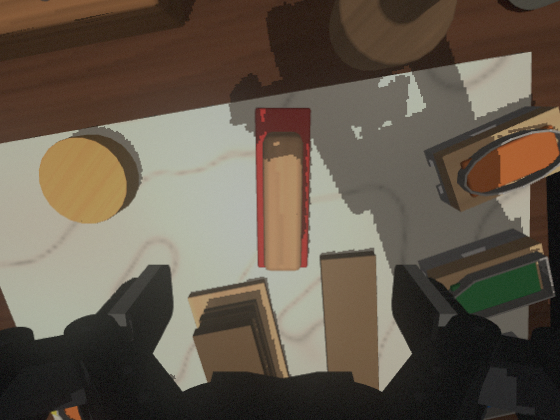

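The wrist view shows the scraper standing free on its foot at (283,190), and the dies have not moved. Next: die_label, turning the hand and moving over it.

In the tool's units: -0.03 m is -0.48, -0.1847 rad / 1.5708 = -0.1176.

```bash
echo '[[[0,0,-0.1176,0,0,-0.48,0.07],[0,0,-0.1176,0,0,0,0.07],[0,0,-0.1176,0,0,0,0.07],[0,0,-0.1176,0,0,0,0.07],[0,0,-0.1176,0,0,0,0.07],[0,0,-0.1176,0,0,0,0.07],[0,0,-0.1176,0,0,0,0.07],[0,0,-0.1176,0,0,0,0.07],[0,0,-0.1176,0,0,0,0.07],[0,0,-0.1176,0,0,0,0.07]]]' > rows.txt && python3 -m pendant rows.txt
python3 -c "
from h import *
go(.4387,.0784,.12,96.4)"
```

```text
t: 21.48
tool_pos: [0.6535, 0.2261, 0.2058]
ee_rot: [-2.085, -2.347, 0.005]
wrist_force: [0.1, 0.3, -0.4]
width: 0.0696
grip_force: 0.0
turn rz 0.006 shift after turn [-0.1227 -0.2296  0.0868] before turn [-0.1213 -0.2304  0.0868] phi 96.76 tilt [-0.004 -0.001 -1.   ]
```

In the tool's units: -0.0459 m is -0.7344, -0.0245 m is -0.392, 0.006 rad / 1.5708 = 0.0038.

```bash
echo '[[[0,0,0.0038,-0.392,-0.7344,0,0.07],[0,0,0,-0.392,-0.7344,0,0.07],[0,0,0,-0.392,-0.7344,0.32,0.07],[0,0,0,-0.392,-0.7344,0.48,0.07],[0,0,0,-0.392,-0.7344,0.48,0.07],[0,0,0,0,0,0,0.07],[0,0,0,0,0,0,0.07]]]' > rows.txt && python3 -m pendant rows.txt
python3 -c "
from h import *
go(.4387,.0784,.011,96.4)"
```

```text
t: 22.35
tool_pos: [0.4392, 0.0799, 0.1279]
ee_rot: [-2.101, -2.335, 0.001]
wrist_force: [1.8, -0.3, 1.0]
width: 0.0697
grip_force: 0.0
turn rz -0.006 shift after turn [-0.0015 -0.0006  0.1169] before turn [-0.0015 -0.0006  0.1169] phi 96.04 tilt [-0.001  0.    -1.   ]
```

In the tool's units: 0.05 m is 0.8, 0.04 m is 0.64, -0.006 rad / 1.5708 = -0.0038.

```bash
echo '[[[0,0,-0.0038,-0.024,-0.0096,0.8,0.07],[0,0,0,0,0,0.64,0.07],[0,0,0,0,0,0.32,0.07],[0,0,0,0,0,0.096,0.07],[0,0,0,0,0,0,0.07],[0,0,0,0,0,0,0.07]]]' > rows.txt && python3 -m pendant rows.txt
echo '[[[0,0,0,0,0,0,0.04],[0,0,0,0,0,0,0.04],[0,0,0,0,0,0,0.04],[0,0,0,0,0,0,0.04]]]' > rows.txt && python3 -m pendant rows.txt 45
python3 -c "
from h import *
go(.4387,.0784,.011,96.4)"
```

```text
t: 23.1
tool_pos: [0.4406, 0.0787, 0.0141]
ee_rot: [2.092, 2.341, 0.003]
wrist_force: [-0.7, -0.5, 0.1]
width: 0.0699
grip_force: 0.0
t: 23.6
tool_pos: [0.4406, 0.0786, 0.0141]
ee_rot: [2.092, 2.34, 0.004]
wrist_force: [1.2, 1.0, 6.4]
width: 0.0469
grip_force: 48.6
turn rz 0.0 shift after turn [ 0.     -0.0019  0.0031] before turn [ 0.     -0.0019  0.0031] phi 96.41 tilt [ 0.003  0.    -1.   ]
```

In the tool's units: -0.05 m is -0.8, -0.03 m is -0.48, 0.055 rad / 1.5708 = 0.035.

```bash
echo '[[[0,0,0,0,0,-0.48,0.04],[0,0,0,0,0,-0.8,0.04],[0,0,0.035,0,0,-0.8,0.04],[0,0,0,0,0,0,0.04],[0,0,0,0,0,0,0.04]]]' > rows.txt && python3 -m pendant rows.txt
python3 -c "
from h import *
print(press(-84,120));go(*press(-84,120),.12,93.24)"
```

```text
t: 24.22
tool_pos: [0.4373, 0.0783, 0.1404]
ee_rot: [-2.155, -2.282, 0.004]
wrist_force: [-0.1, 0.8, -5.4]
width: 0.0472
grip_force: 48.5
[ 0.43085205 -0.18013937]
turn rz 0.001 shift after turn [-0.2577 -0.0209  0.0205] before turn [-0.2577 -0.0211  0.0205] phi 93.28 tilt [-0.004 -0.    -1.   ]
```

In the tool's units: -0.0515 m is -0.824, -0.0042 m is -0.0672.

```bash
echo '[[[0,0,0,-0.824,-0.0672,0,0.04],[0,0,0,-0.824,-0.0672,0,0.04],[0,0,0,-0.824,-0.0672,0,0.04],[0,0,0,-0.824,-0.0672,0,0.04],[0,0,0,-0.824,-0.0672,0,0.04],[0,0,0,0,0,0,0.04],[0,0,0,0,0,0,0.04]]]' > rows.txt && python3 -m pendant rows.txt
python3 - <<'E'
from h import *
go(*press(-84,120),.078,93.24)
a=cam("top");save(a,"t3.png",(300,120,500,290),3)
hsv=0
seg(a,'blue',(100,120,40),(130,255,255),bot.read_state()["tool_pos"][2]+.036,(330,170,440,320))
seg(a,"det",(15,120,150),(25,255,255),.074,(430,150,475,265),8)
b=cam("scene")
for x in (-84,0,84): print(proj(b,[*press(x,0),.074]).round(1),proj(b,[*press(x,50),.074]).round(1))
hsv=cv2.cvtColor(b["image"],cv2.COLOR_RGB2HSV)
seg(b,"detS",(13,120,150),(25,255,255),.074,(120,210,230,320),8)
seg(b,'blueS',(100,120,40),(130,255,255),bot.read_state()["tool_pos"][2]+.036,(130,180,340,320))
E
```

```text
t: 25.1
tool_pos: [0.431, -0.1788, 0.1398]
ee_rot: [-2.154, -2.279, 0.001]
wrist_force: [-0.8, 0.3, -4.2]
width: 0.0475
grip_force: 48.5
turn rz -0.0 shift after turn [-0.0015  0.      0.0618] before turn [-0.0015  0.      0.0618] phi 93.23 tilt [-0.005  0.003 -1.   ]
det [449. 169.] c [ 605.3 -290.5] s [10.7 15.2] a 1.1
[148.7 242.3] [167.1 232.8]
[163.7 266. ] [182.7 255.8]
[180.2 291.7] [199.7 280.7]
detS [180. 292.] c [ 605.6 -292.1] s [11.8 17.8] a 5.3
detS [148. 242.] c [ 436.6 -301.3] s [12.6 16.8] a 2.4
blueS [176. 198.] c [ 435. -205.] s [26.6 39.7] a 3.7
```

View pics/t3.png

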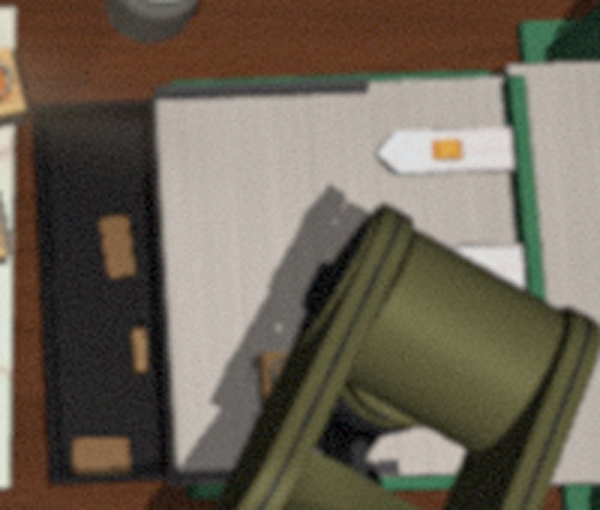

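The trough now holds three offcuts at crop (117,245), (140,350) and (100,453), and the tan end of the held die shows beside the arm at (272,375). Both cameras agree on the detents to about 1.5 mm. Lowering the die onto the apron in line with rail 1.

```bash
echo '[[[0,0,0,-0.024,0,0.48,0.04],[0,0,0,0,0,0.4,0.04],[0,0,0,0,0,0.096,0.04],[0,0,0,0,0,0,0.04],[0,0,0,0,0,0.016,0.04],[0,0,0,0,0,0,0.04]]]' > rows.txt && python3 -m pendant rows.txt
echo '[[[0,0,0,0,0,0.024,0.04],[0,0,0,0,0,0,0.04]]]' > rows.txt && python3 -m pendant rows.txt
echo '[[[0,0,0,0,0,0.016,0.04],[0,0,0,0,0,0,0.04]]]' > rows.txt && python3 -m pendant rows.txt
echo '[[[0,0,0,0,0,0.016,0.04],[0,0,0,0,0,0,0.04]]]' > rows.txt && python3 -m pendant rows.txt
python3 -c "
from h import *
go(*press(-84,120),.075,93.24)"
```

```text
t: 25.95
tool_pos: [0.4334, -0.1816, 0.0817]
ee_rot: [2.156, 2.283, 0.001]
wrist_force: [-0.0, -0.0, -3.7]
width: 0.0473
grip_force: 48.3
t: 26.2
tool_pos: [0.4327, -0.1814, 0.0792]
ee_rot: [2.157, 2.284, 0.0]
wrist_force: [-0.8, -0.0, -5.1]
width: 0.0472
grip_force: 48.3
t: 26.45
tool_pos: [0.4326, -0.1813, 0.0779]
ee_rot: [-2.157, -2.284, 0.0]
wrist_force: [-0.2, -0.4, -3.9]
width: 0.0475
grip_force: 48.3
t: 26.7
tool_pos: [0.4327, -0.1813, 0.0769]
ee_rot: [-2.157, -2.284, 0.0]
wrist_force: [-0.1, -1.0, -4.2]
width: 0.0474
grip_force: 48.3
turn rz 0.0 shift after turn [ 0.0012 -0.0017  0.0019] before turn [ 0.0012 -0.0017  0.0019] phi 93.26 tilt [-0.  0. -1.]
```

```bash
echo '[[[0,0,0,0,-0.032,0.016,0.04],[0,0,0,0,0,0,0.04]]]' > rows.txt && python3 -m pendant rows.txt
echo '[[[0,0,0,0,0,0.016,0.04],[0,0,0,0,0,0,0.04]]]' > rows.txt && python3 -m pendant rows.txt
echo '[[[0,0,0,0,0,0.016,0.04],[0,0,0,0,0,0,0.04]]]' > rows.txt && python3 -m pendant rows.txt
echo '[[[0,0,0,0,0,0.0112,0.04],[0,0,0,0,0,0,0.04]]]' > rows.txt && python3 -m pendant rows.txt
```

```text
t: 26.95
tool_pos: [0.4305, -0.1814, 0.0759]
ee_rot: [-2.157, -2.283, 0.0]
wrist_force: [0.5, 0.5, -3.5]
width: 0.0472
grip_force: 48.4
t: 27.2
tool_pos: [0.4307, -0.1814, 0.075]
ee_rot: [-2.157, -2.284, 0.0]
wrist_force: [-0.7, -0.6, -4.2]
width: 0.0471
grip_force: 48.4
t: 27.45
tool_pos: [0.4309, -0.1815, 0.0742]
ee_rot: [2.157, 2.284, 0.0]
wrist_force: [0.2, 0.3, -2.3]
width: 0.0469
grip_force: 48.5
t: 27.7
tool_pos: [0.4309, -0.1815, 0.0741]
ee_rot: [-2.157, -2.284, 0.0]
wrist_force: [-4.1, 1.3, 5.0]
width: 0.0469
grip_force: 49.4
```

In the tool's units: -0.01 m is -0.16, -0.0008 m is -0.0128.

```bash
echo '[[[0,0,0,0,0,-0.0128,0.04],[0,0,0,-0.16,0,0,0.04],[0,0,0,0,0,0,0.04]]]' > rows.txt && python3 -m pendant rows.txt
echo '[[[0,0,0,-0.08,0,0,0.04],[0,0,0,-0.08,0,0,0.04],[0,0,0,0,0,0,0.04]]]' > rows.txt && python3 -m pendant rows.txt
echo '[[[0,0,0,-0.08,0,0,0.04],[0,0,0,-0.08,0,0,0.04],[0,0,0,0,0,0,0.04]]]' > rows.txt && python3 -m pendant rows.txt
echo '[[[0,0,0,-0.08,0,0,0.04],[0,0,0,-0.08,0,0,0.04],[0,0,0,0,0,0,0.04]]]' > rows.txt && python3 -m pendant rows.txt
python3 -c "
from h import *
go(*press(-84,10),.0745,93.24)"
```

```text
t: 28.08
tool_pos: [0.4317, -0.1924, 0.0742]
ee_rot: [2.157, 2.282, -0.001]
wrist_force: [0.2, -0.2, -2.2]
width: 0.0473
grip_force: 48.6
t: 28.45
tool_pos: [0.432, -0.2022, 0.0742]
ee_rot: [2.157, 2.283, -0.001]
wrist_force: [0.7, -2.3, -1.9]
width: 0.0473
grip_force: 48.8
t: 28.82
tool_pos: [0.4328, -0.2115, 0.0741]
ee_rot: [2.157, 2.283, 0.001]
wrist_force: [2.0, 2.1, -2.2]
width: 0.0471
grip_force: 48.6
t: 29.2
tool_pos: [0.4335, -0.2221, 0.0742]
ee_rot: [2.156, 2.282, 0.0]
wrist_force: [4.4, -0.7, -4.2]
width: 0.0466
grip_force: 48.4
turn rz 0.0 shift after turn [-0.068  -0.0003 -0.0002] before turn [-0.068  -0.0003 -0.0002] phi 93.25 tilt [ 0.001 -0.001 -1.   ]
```

```bash
echo '[[[0,0,0,-0.08,0,0,0.04],[0,0,0,-0.08,0,0,0.04],[0,0,0,-0.08,0,0,0.04],[0,0,0,0,0,0,0.04]]]' > rows.txt && python3 -m pendant rows.txt
echo '[[[0,0,0,-0.064,0,0,0.04],[0,0,0,-0.064,0,0,0.04],[0,0,0,-0.064,0,0,0.04],[0,0,0,0,0,0,0.04]]]' > rows.txt && python3 -m pendant rows.txt
echo '[[[0,0,0,-0.08,0,0,0.04],[0,0,0,-0.08,0,0,0.04],[0,0,0,0,0,0,0.04]]]' > rows.txt && python3 -m pendant rows.txt
echo '[[[0,0,0,-0.08,0,0,0.04],[0,0,0,-0.08,0,0,0.04],[0,0,0,0,0,0,0.04]]]' > rows.txt && python3 -m pendant rows.txt
python3 -c "
from h import *
go(*press(-84,10),.0745,93.24)"
```

```text
t: 29.7
tool_pos: [0.4344, -0.2366, 0.0743]
ee_rot: [2.157, 2.283, 0.001]
wrist_force: [4.6, 1.5, -2.8]
width: 0.0475
grip_force: 48.5
t: 30.2
tool_pos: [0.4351, -0.2483, 0.0753]
ee_rot: [2.157, 2.283, 0.001]
wrist_force: [1.3, 4.7, 2.7]
width: 0.0471
grip_force: 49.3
t: 30.58
tool_pos: [0.4357, -0.2588, 0.0753]
ee_rot: [2.157, 2.282, 0.0]
wrist_force: [1.4, 4.3, 5.3]
width: 0.0473
grip_force: 49.3
t: 30.95
tool_pos: [0.4363, -0.2685, 0.075]
ee_rot: [2.157, 2.283, 0.001]
wrist_force: [2.3, 4.9, 3.3]
width: 0.0472
grip_force: 49.4
turn rz 0.0 shift after turn [-0.0215 -0.0004  0.0006] before turn [-0.0215 -0.0004  0.0006] phi 93.24 tilt [ 0.001 -0.    -1.   ]
```

In the tool's units: -0.005 m is -0.08.

```bash
echo '[[[0,0,0,-0.08,0,0,0.04],[0,0,0,-0.08,0,0,0.04],[0,0,0,-0.08,0,0,0.04],[0,0,0,0,0,0,0.04]]]' > rows.txt && python3 -m pendant rows.txt
for i in 1; do echo '[[[0,0,0,-0.024,0,0,0.04],[0,0,0,0,0,0,0.04]]]' > rows.txt && python3 -m pendant rows.txt; echo '[[[0,0,0,-0.024,0,0,0.04],[0,0,0,0,0,0,0.04]]]' > rows.txt && python3 -m pendant rows.txt;echo '[[[0,0,0,-0.024,0,0,0.04],[0,0,0,0,0,0,0.04]]]' > rows.txt && python3 -m pendant rows.txt; done
python3 -c "
from h import *
go(*press(-84,10),.0745,93.24)"
```

```text
t: 31.45
tool_pos: [0.4372, -0.2844, 0.0751]
ee_rot: [2.156, 2.282, -0.001]
wrist_force: [2.0, -0.9, 3.1]
width: 0.0471
grip_force: 49.3
t: 31.7
tool_pos: [0.4372, -0.2852, 0.0747]
ee_rot: [2.156, 2.282, 0.0]
wrist_force: [3.1, 1.8, 3.7]
width: 0.0471
grip_force: 49.3
t: 31.95
tool_pos: [0.4373, -0.2863, 0.0744]
ee_rot: [2.157, 2.283, 0.001]
wrist_force: [4.7, 0.8, 3.7]
width: 0.0472
grip_force: 49.3
t: 32.2
tool_pos: [0.4373, -0.2874, 0.0742]
ee_rot: [2.157, 2.283, 0.002]
wrist_force: [4.8, 2.4, 2.1]
width: 0.0469
grip_force: 49.2
turn rz 0.0 shift after turn [-0.0025 -0.0004 -0.0003] before turn [-0.0025 -0.0004 -0.0003] phi 93.25 tilt [ 0.001  0.001 -1.   ]
```

```bash
echo '[[[0,0,0,-0.016,0,0,0.04],[0,0,0,0,0,0,0.04]]]' > rows.txt && python3 -m pendant rows.txt; echo '[[[0,0,0,-0.016,0,0,0.04],[0,0,0,0,0,0,0.04]]]' > rows.txt && python3 -m pendant rows.txt; echo '[[[0,0,0,-0.016,0,0,0.04],[0,0,0,0,0,0,0.04]]]' > rows.txt && python3 -m pendant rows.txt;echo '[[[0,0,0,-0.016,0,0,0.04],[0,0,0,0,0,0,0.04]]]' > rows.txt && python3 -m pendant rows.txt
```

```text
t: 32.45
tool_pos: [0.4373, -0.2876, 0.0741]
ee_rot: [-2.157, -2.283, -0.004]
wrist_force: [4.2, 6.4, 3.6]
width: 0.0472
grip_force: 49.4
t: 32.7
tool_pos: [0.4374, -0.2881, 0.0742]
ee_rot: [-2.156, -2.282, -0.005]
wrist_force: [3.6, 8.5, 5.6]
width: 0.0468
grip_force: 49.6
t: 32.95
tool_pos: [0.4374, -0.2889, 0.0742]
ee_rot: [-2.156, -2.282, -0.005]
wrist_force: [4.7, 9.0, 5.3]
width: 0.0472
grip_force: 49.6
t: 33.2
tool_pos: [0.4375, -0.2899, 0.0742]
ee_rot: [-2.156, -2.282, -0.005]
wrist_force: [4.1, 9.9, 5.1]
width: 0.0469
grip_force: 49.6
```

In the tool's units: -0.001 m is -0.016.

```bash
echo '[[[0,0,0,-0.016,0,0,0.04],[0,0,0,0,0,0,0.04]]]' > rows.txt && python3 -m pendant rows.txt; echo '[[[0,0,0,-0.016,0,0,0.04],[0,0,0,0,0,0,0.04]]]' > rows.txt && python3 -m pendant rows.txt; echo '[[[0,0,0,-0.016,0,0,0.04],[0,0,0,0,0,0,0.04]]]' > rows.txt && python3 -m pendant rows.txt
python3 -c "
from h import *
b=cam('scene');save(b,'s5.png',(100,190,220,300),5)"
```

```text
t: 33.45
tool_pos: [0.4375, -0.2909, 0.0742]
ee_rot: [-2.156, -2.282, -0.005]
wrist_force: [4.4, 8.7, 5.7]
width: 0.0477
grip_force: 49.6
t: 33.7
tool_pos: [0.4375, -0.2912, 0.0742]
ee_rot: [-2.155, -2.281, -0.007]
wrist_force: [4.7, 11.5, 7.5]
width: 0.0472
grip_force: 49.8
t: 33.95
tool_pos: [0.4375, -0.2912, 0.0742]
ee_rot: [-2.154, -2.279, -0.009]
wrist_force: [3.8, 17.0, 9.5]
width: 0.0476
grip_force: 50.1
```

View pics/s5.png

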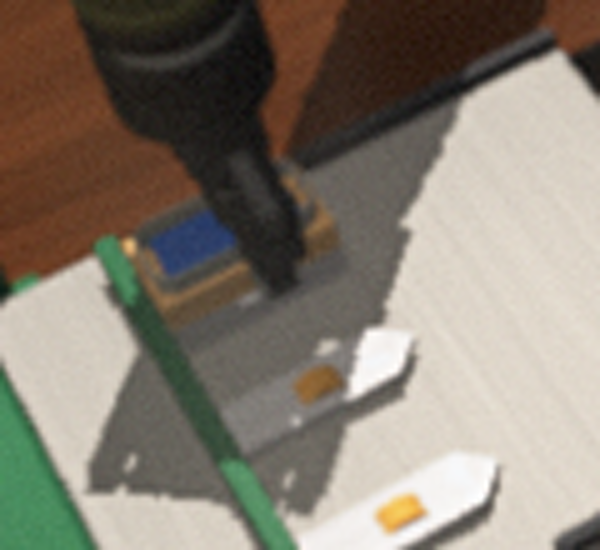

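The die's front end is up against the green stop bar at crop (140,280), and the force rose with no more travel: it rode over the detent and met the stop. Relaxing and releasing.

In the tool's units: 0.0015 m is 0.024, 0.001 m is 0.016.

```bash
echo '[[[0,0,0,0.024,0,0,0.04],[0,0,0,0.016,0,0,0.04],[0,0,0,0,0,0,0.04]]]' > rows.txt && python3 -m pendant rows.txt
echo '[[[0,0,0,0,0,0,0.06],[0,0,0,0,0,0,0.06],[0,0,0,0,0,-0.32,0.06],[0,0,0,0,0,-0.64,0.065],[0,0,0,0,0,-0.8,0.07],[0,0,0,0.8,0,0,0.07],[0,0,0,0.96,0,0,0.07],[0,0,0,0.96,0,0,0.07],[0,0,0,0.96,0,0,0.07],[0,0,0,0,0,0,0.07]]]' > rows.txt && python3 -m pendant rows.txt
python3 - <<'E'
from h import *
a=cam("top")
seg(a,'blue',(100,120,40),(130,255,255),.11,(400,130,500,285))
seg(a,'green',(45,120,50),(75,255,255),.05,(250,170,310,225))
seg(a,'orange',(3,150,80),(18,255,255),.05,(250,120,310,175))
b=cam("scene")
seg(b,'blueS',(100,120,40),(130,255,255),.11,(100,180,240,320))
print("home1",press(-84,0)); save(a,"t4.png",(400,140,500,290),4)
go(.5424,.0741,.12,101.4)
E
```

```text
t: 34.38
tool_pos: [0.4375, -0.2912, 0.0742]
ee_rot: [-2.157, -2.283, -0.003]
wrist_force: [5.3, 6.1, 3.1]
width: 0.0472
grip_force: 49.3
t: 35.62
tool_pos: [0.423, -0.0598, 0.1835]
ee_rot: [-2.15, -2.29, 0.001]
wrist_force: [0.4, -0.7, -0.6]
width: 0.07
grip_force: 0.0
blue [461. 249.] c [ 435.9 -298.5] s [27.2 66.4] a 3.4
green [273. 217.] c [501.6  78.2] s [26.9 67.4] a 6.5
orange [285. 150.] c [648.1  52.9] s [26.3 67.6] a 16.7
blueS [144. 234.] c [ 438.8 -303.2] s [26.6 66.1] a 2.7
home1 [ 0.43763427 -0.29994756]
turn rz -0.14 shift after turn [0.1105 0.1435 0.0636] before turn [0.1295 0.1266 0.0636] phi 93.35 tilt [-0.001 -0.001 -1.   ]
```

The label die reads home within 1 mm from both cameras. die_tab has been knocked to (0.502, 0.078), so I re-aim at its new pose.

```bash
python3 -c "
from h import *
go(.5005,.0881,.12,96.5)
a=cam('top');seg(a,'green',(45,120,50),(75,255,255),.05,(250,170,310,260));seg(a,'body',(10,60,90),(25,200,255),.05,(250,180,310,260));save(a,'t5.png',(230,160,330,260),5)"
```

```text
turn rz -0.055 shift after turn [0.141  0.0935 0.0637] before turn [0.1459 0.0856 0.0637] phi 93.35 tilt [-0.001 -0.001 -1.   ]
green [272. 217.] c [501.4  77.9] s [26.8 66.8] a 6.8
body [272. 218.] c [499.8  76.9] s [50.7 90.7] a 7.6
```

View pics/t5.png

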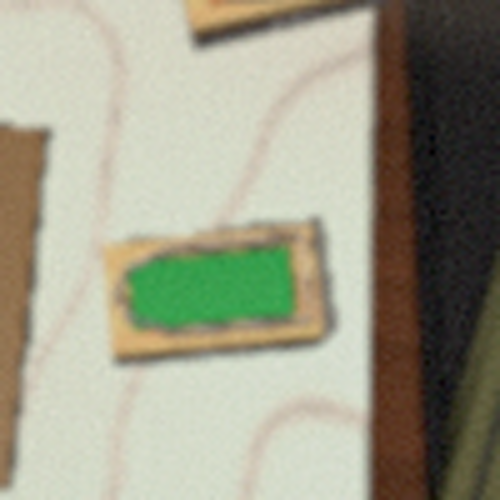

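The crop shows the green die upright and clear of the board at crop (220,290).

In the tool's units: 0.047 m is 0.752, 0.044 m is 0.704, -0.064 rad / 1.5708 = -0.0407.

```bash
echo '[[[0,0,-0.0407,0.752,0.448,0,0.07],[0,0,0,0.752,0.448,0.32,0.07],[0,0,0,0.704,0.448,0.48,0.07],[0,0,0,0,0,0,0.07],[0,0,0,0,0,0,0.07]]]' > rows.txt && python3 -m pendant rows.txt
python3 -c "
from h import *
go(.4993,.0871,.013,97)"
```

```text
t: 36.4
tool_pos: [0.4942, 0.0816, 0.1339]
ee_rot: [-2.085, -2.35, 0.002]
wrist_force: [-0.5, -0.1, -0.0]
width: 0.07
grip_force: 0.0
turn rz -0.003 shift after turn [0.0049 0.0059 0.1209] before turn [0.005  0.0059 0.1209] phi 96.84 tilt [-0.001 -0.001 -1.   ]
```

In the tool's units: 0.05 m is 0.8, 0.04 m is 0.64, -0.003 rad / 1.5708 = -0.0019.

```bash
echo '[[[0,0,-0.0019,0.0784,0.0944,0.8,0.07],[0,0,0,0,0,0.64,0.07],[0,0,0,0,0,0.32,0.07],[0,0,0,0,0,0.1744,0.07],[0,0,0,0,0,0,0.07],[0,0,0,0,0,0,0.07]]]' > rows.txt && python3 -m pendant rows.txt
echo '[[[0,0,0,0,0,0,0.04],[0,0,0,0,0,0,0.04],[0,0,0,0,0,0,0.04],[0,0,0,0,0,0,0.04]]]' > rows.txt && python3 -m pendant rows.txt 45
echo '[[[0,0,0,0,0,-0.48,0.04],[0,0,0,0,0,-0.8,0.04],[0,0,0.042,0,0,-0.8,0.04],[0,0,0,0,0,0,0.04],[0,0,0,0,0,0,0.04]]]' > rows.txt && python3 -m pendant rows.txt
python3 -c "
from h import *
print(press(0,120));go(*press(0,120),.12,93.24)"
```

```text
t: 37.15
tool_pos: [0.5004, 0.0882, 0.0148]
ee_rot: [2.079, 2.353, 0.003]
wrist_force: [-0.3, -0.0, 1.8]
width: 0.0699
grip_force: 0.0
t: 37.65
tool_pos: [0.5011, 0.0887, 0.0152]
ee_rot: [2.077, 2.353, 0.004]
wrist_force: [1.0, 0.3, 6.0]
width: 0.0469
grip_force: 49.0
t: 38.28
tool_pos: [0.4974, 0.0885, 0.1411]
ee_rot: [-2.154, -2.284, 0.004]
wrist_force: [0.5, 0.4, -4.8]
width: 0.0474
grip_force: 48.4
[ 0.51471778 -0.17539181]
turn rz 0.002 shift after turn [-0.2645  0.0024  0.0211] before turn [-0.2645  0.0019  0.0211] phi 93.35 tilt [-0.004 -0.    -1.   ]
```

In the tool's units: -0.0529 m is -0.8464, 0.03 m is 0.48, 0.002 rad / 1.5708 = 0.0013.

```bash
echo '[[[0,0,0.0013,-0.8464,0.008,0,0.04],[0,0,0,-0.8464,0.008,0,0.04],[0,0,0,-0.8464,0.008,0,0.04],[0,0,0,-0.8464,0.008,0,0.04],[0,0,0,-0.8464,0.008,0,0.04],[0,0,0,0,0,0,0.04],[0,0,0,0,0,0.48,0.04],[0,0,0,0,0,0.4,0.04],[0,0,0,0,0,0,0.04],[0,0,0,0,0,0,0.04]]]' > rows.txt && python3 -m pendant rows.txt
python3 -c "
from h import *
go(*press(0,120),.0755,93.24)"
```

```text
t: 39.52
tool_pos: [0.5162, -0.1747, 0.0878]
ee_rot: [-2.157, -2.283, 0.001]
wrist_force: [0.1, 0.1, -3.2]
width: 0.0472
grip_force: 48.2
turn rz 0.0 shift after turn [-0.0006 -0.0015  0.0123] before turn [-0.0006 -0.0015  0.0123] phi 93.25 tilt [-0.001  0.001 -1.   ]
```

In the tool's units: 0.008 m is 0.128, -0.001 m is -0.016.

```bash
echo '[[[0,0,0,0,-0.016,0.128,0.04],[0,0,0,0,0,0.032,0.04],[0,0,0,0,0,0,0.04]]]' > rows.txt && python3 -m pendant rows.txt
echo '[[[0,0,0,0,0,0.016,0.04],[0,0,0,0,0,0,0.04]]]' > rows.txt && python3 -m pendant rows.txt
echo '[[[0,0,0,0,0,0.016,0.04],[0,0,0,0,0,0,0.04]]]' > rows.txt && python3 -m pendant rows.txt
echo '[[[0,0,0,0,0,0.016,0.04],[0,0,0,0,0,0,0.04]]]' > rows.txt && python3 -m pendant rows.txt
```

```text
t: 39.9
tool_pos: [0.5155, -0.1754, 0.0784]
ee_rot: [2.158, 2.283, 0.0]
wrist_force: [0.4, -0.9, -3.5]
width: 0.0471
grip_force: 48.3
t: 40.15
tool_pos: [0.5156, -0.1755, 0.0774]
ee_rot: [2.158, 2.283, 0.0]
wrist_force: [-0.0, -0.6, -4.0]
width: 0.0471
grip_force: 48.3
t: 40.4
tool_pos: [0.5155, -0.1754, 0.0762]
ee_rot: [-2.158, -2.283, 0.0]
wrist_force: [0.4, -0.5, -4.3]
width: 0.0469
grip_force: 48.3
t: 40.65
tool_pos: [0.5156, -0.1755, 0.0753]
ee_rot: [2.158, 2.283, 0.0]
wrist_force: [-0.0, -0.0, -4.2]
width: 0.0468
grip_force: 48.4
```

In the tool's units: -0.008 m is -0.128, -0.007 m is -0.112.

```bash
echo '[[[0,0,0,0,0,0.0048,0.04],[0,0,0,-0.128,0,0,0.04],[0,0,0,-0.112,0,0,0.04],[0,0,0,0,0,0,0.04]]]' > rows.txt && python3 -m pendant rows.txt
echo '[[[0,0,0,-0.08,0,0,0.04],[0,0,0,-0.08,0,0,0.04],[0,0,0,0,0,0,0.04]]]' > rows.txt && python3 -m pendant rows.txt
echo '[[[0,0,0,-0.08,0,0,0.04],[0,0,0,-0.08,0,0,0.04],[0,0,0,0,0,0,0.04]]]' > rows.txt && python3 -m pendant rows.txt
echo '[[[0,0,0,-0.08,0,0,0.04],[0,0,0,-0.08,0,0,0.04],[0,0,0,0,0,0,0.04]]]' > rows.txt && python3 -m pendant rows.txt
python3 -c "
from h import *
go(*press(0,11),.0755,93.24)"
```

```text
t: 41.15
tool_pos: [0.5167, -0.1916, 0.0753]
ee_rot: [2.158, 2.281, -0.001]
wrist_force: [0.0, -1.0, -1.9]
width: 0.0471
grip_force: 48.7
t: 41.52
tool_pos: [0.5172, -0.2011, 0.0753]
ee_rot: [2.158, 2.282, -0.001]
wrist_force: [-0.1, 0.6, -1.1]
width: 0.0473
grip_force: 48.9
t: 41.9
tool_pos: [0.5177, -0.2111, 0.0752]
ee_rot: [2.158, 2.282, -0.0]
wrist_force: [-1.0, -0.4, 0.9]
width: 0.0467
grip_force: 49.1
t: 42.28
tool_pos: [0.5183, -0.2211, 0.0753]
ee_rot: [2.158, 2.282, -0.001]
wrist_force: [0.7, 1.3, 1.6]
width: 0.047
grip_force: 49.3
turn rz -0.001 shift after turn [-0.0631 -0.001  -0.0002] before turn [-0.0631 -0.0009 -0.0002] phi 93.19 tilt [ 0.001 -0.001 -1.   ]
```

```bash
echo '[[[0,0,0,-0.096,-0.008,0,0.04],[0,0,0,-0.096,0,0,0.04],[0,0,0,-0.096,0,0,0.04],[0,0,0,0,0,0,0.04]]]' > rows.txt && python3 -m pendant rows.txt
echo '[[[0,0,0,-0.096,0,0,0.04],[0,0,0,-0.096,0,0,0.04],[0,0,0,-0.096,0,0,0.04],[0,0,0,0,0,0,0.04]]]' > rows.txt && python3 -m pendant rows.txt
echo '[[[0,0,0,-0.096,0,0,0.04],[0,0,0,-0.096,0,0,0.04],[0,0,0,-0.096,0,0,0.04],[0,0,0,0,0,0,0.04]]]' > rows.txt && python3 -m pendant rows.txt
echo '[[[0,0,0,-0.032,0,0,0.04],[0,0,0,-0.032,0,0,0.04],[0,0,0,0,0,0,0.04]]]' > rows.txt && python3 -m pendant rows.txt
python3 -c "
from h import *
go(*press(0,11),.0755,93.24)"
```

```text
t: 42.78
tool_pos: [0.5188, -0.2383, 0.0755]
ee_rot: [-2.158, -2.283, -0.0]
wrist_force: [-0.2, 4.4, 5.5]
width: 0.0469
grip_force: 49.4
t: 43.28
tool_pos: [0.5199, -0.2572, 0.0756]
ee_rot: [2.158, 2.282, -0.001]
wrist_force: [-0.9, 2.7, 5.0]
width: 0.0469
grip_force: 49.4
t: 43.78
tool_pos: [0.521, -0.2761, 0.0758]
ee_rot: [2.156, 2.28, -0.003]
wrist_force: [-0.8, -3.2, 4.1]
width: 0.0472
grip_force: 49.4
t: 44.15
tool_pos: [0.5211, -0.2784, 0.0753]
ee_rot: [2.158, 2.282, 0.001]
wrist_force: [0.5, 1.6, 5.1]
width: 0.0471
grip_force: 49.5
turn rz -0.001 shift after turn [-0.0058 -0.0006 -0.0002] before turn [-0.0058 -0.0006 -0.0002] phi 93.21 tilt [ 0.001 -0.    -1.   ]
```

In the tool's units: -0.0015 m is -0.024.

```bash
echo '[[[0,0,0,-0.024,0,0,0.04],[0,0,0,-0.024,0,0,0.04],[0,0,0,0,0,0,0.04]]]' > rows.txt && python3 -m pendant rows.txt; echo '[[[0,0,0,-0.016,0,0,0.04],[0,0,0,0,0,0,0.04]]]' > rows.txt && python3 -m pendant rows.txt; echo '[[[0,0,0,-0.016,0,0,0.04],[0,0,0,0,0,0,0.04]]]' > rows.txt && python3 -m pendant rows.txt; echo '[[[0,0,0,-0.016,0,0,0.04],[0,0,0,0,0,0,0.04]]]' > rows.txt && python3 -m pendant rows.txt;echo '[[[0,0,0,-0.016,0,0,0.04],[0,0,0,0,0,0,0.04]]]' > rows.txt && python3 -m pendant rows.txt;echo '[[[0,0,0,-0.016,0,0,0.04],[0,0,0,0,0,0,0.04]]]' > rows.txt && python3 -m pendant rows.txt
```

```text
t: 44.52
tool_pos: [0.5213, -0.2814, 0.0753]
ee_rot: [2.158, 2.282, 0.001]
wrist_force: [0.8, 1.4, 4.5]
width: 0.0474
grip_force: 49.4
t: 44.78
tool_pos: [0.5213, -0.2819, 0.0752]
ee_rot: [-2.158, -2.283, -0.002]
wrist_force: [0.9, 2.1, 6.4]
width: 0.0473
grip_force: 49.6
t: 45.02
tool_pos: [0.5213, -0.2823, 0.0753]
ee_rot: [-2.158, -2.282, -0.003]
wrist_force: [0.9, 6.3, 5.2]
width: 0.047
grip_force: 49.7
t: 45.28
tool_pos: [0.5214, -0.2828, 0.0753]
ee_rot: [-2.157, -2.282, -0.003]
wrist_force: [-0.7, 6.5, 7.5]
width: 0.0476
grip_force: 49.8
t: 45.52
tool_pos: [0.5214, -0.2837, 0.0752]
ee_rot: [-2.157, -2.281, -0.004]
wrist_force: [-0.4, 6.8, 7.7]
width: 0.047
grip_force: 49.8
t: 45.78
tool_pos: [0.5215, -0.2847, 0.0752]
ee_rot: [-2.157, -2.281, -0.004]
wrist_force: [-0.3, 7.5, 6.9]
width: 0.047
grip_force: 49.8
```

In the tool's units: -0.001 m is -0.016.

```bash
echo '[[[0,0,0,-0.016,0,0,0.04],[0,0,0,0,0,0,0.04]]]' > rows.txt && python3 -m pendant rows.txt; echo '[[[0,0,0,-0.016,0,0,0.04],[0,0,0,0,0,0,0.04]]]' > rows.txt && python3 -m pendant rows.txt; echo '[[[0,0,0,-0.016,0,0,0.04],[0,0,0,0,0,0,0.04]]]' > rows.txt && python3 -m pendant rows.txt
```

```text
t: 46.02
tool_pos: [0.5215, -0.2856, 0.0753]
ee_rot: [-2.157, -2.281, -0.004]
wrist_force: [-0.7, 7.7, 8.7]
width: 0.0471
grip_force: 49.8
t: 46.28
tool_pos: [0.5216, -0.2857, 0.0753]
ee_rot: [-2.156, -2.28, -0.006]
wrist_force: [-0.6, 11.6, 10.1]
width: 0.0473
grip_force: 50.0
t: 46.52
tool_pos: [0.5216, -0.2857, 0.0753]
ee_rot: [-2.155, -2.278, -0.007]
wrist_force: [-1.2, 14.8, 11.5]
width: 0.0473
grip_force: 50.2
```

In the tool's units: 0.06 m is 0.96, -0.05 m is -0.8.

```bash
echo '[[[0,0,0,0.024,0,0,0.04],[0,0,0,0.016,0,0,0.04],[0,0,0,0,0,0,0.06],[0,0,0,0,0,0,0.06],[0,0,0,0,0,-0.32,0.06],[0,0,0,0,0,-0.64,0.065],[0,0,0,0,0,-0.8,0.07],[0,0,0,0.8,0,0,0.07],[0,0,0,0.96,0,0,0.07],[0,0,0,0.96,0,0,0.07]]]' > rows.txt && python3 -m pendant rows.txt
echo '[[[0,0,0,0.8,0,0,0.07],[0,0,0,0,0,0,0.07]]]' > rows.txt && python3 -m pendant rows.txt
python3 - <<'E'
from h import *
a=cam("top")
seg(a,'blue',(100,120,40),(130,255,255),.11,(400,130,500,285))
seg(a,'green',(45,120,50),(75,255,255),.11,(435,180,500,235))
seg(a,'orange',(3,150,80),(18,255,255),.05,(250,120,310,175))
seg(a,'ovbody',(8,60,90),(25,255,255),.05,(260,130,315,175),200)
b=cam("scene")
seg(b,'blueS',(100,120,40),(130,255,255),.11,(100,180,240,320))
seg(b,'greenS',(50,120,40),(80,255,255),.11,(135,230,195,290))
print("home",press(-84,0),press(0,0),press(84,0))
go(.6453,.0625,.12,107)
E
```

```text
t: 47.78
tool_pos: [0.5118, -0.116, 0.1867]
ee_rot: [2.158, 2.28, 0.002]
wrist_force: [0.2, 1.1, -0.3]
width: 0.0699
grip_force: 0.0
t: 48.02
tool_pos: [0.5089, -0.0647, 0.1864]
ee_rot: [2.152, 2.286, 0.002]
wrist_force: [-0.3, -0.2, -0.3]
width: 0.0705
grip_force: 0.0
blue [461. 249.] c [ 435.9 -298.5] s [27.2 66.4] a 3.4
green [458. 207.] c [ 519.3 -294.1] s [27.3 65.7] a 4.6
orange [285. 150.] c [647.9  53.1] s [25.6 67. ] a 16.4
ovbody [292. 148.] c [650.2  39.3] s [ 59.1 120. ] a 21.7
blueS [144. 234.] c [ 438.8 -303.2] s [26.6 66.1] a 2.7
greenS [159. 258.] c [ 523.4 -298. ] s [25.1 67.1] a 3.5
home [ 0.43763427 -0.29994756] [ 0.5215 -0.2952] [ 0.60536573 -0.29045244]
turn rz -0.24 shift after turn [0.0843 0.1678 0.0663] before turn [0.1217 0.143  0.0663] phi 93.27 tilt [ 0.002 -0.001 -1.   ]
```

In the tool's units: 0.042 m is 0.672, 0.03 m is 0.48, -0.118 rad / 1.5708 = -0.0751.

```bash
echo '[[[0,0,-0.0751,0,0,0,0.07],[0,0,-0.0751,0,0,0,0.07],[0,0,0,0.336,0.672,0,0.07],[0,0,0,0.336,0.672,0,0.07],[0,0,0,0.336,0.672,0.32,0.07],[0,0,0,0.336,0.672,0.48,0.07],[0,0,0,0,0,0,0.07],[0,0,0,0,0,0,0.07]]]' > rows.txt && python3 -m pendant rows.txt
python3 -c "
from h import *
go(.6451,.0626,.013,106.8)"
```

```text
t: 49.12
tool_pos: [0.646, 0.0602, 0.1353]
ee_rot: [1.876, 2.52, -0.001]
wrist_force: [0.3, 0.6, 0.1]
width: 0.07
grip_force: 0.0
turn rz -0.003 shift after turn [ 2.600e-03 -1.000e-04  1.223e-01] before turn [ 2.600e-03 -1.000e-04  1.223e-01] phi 106.65 tilt [-0.    -0.001 -1.   ]
```

In the tool's units: 0.05 m is 0.8, 0.04 m is 0.64, -0.003 rad / 1.5708 = -0.0019.

```bash
echo '[[[0,0,-0.0019,0.0416,0,0.8,0.07],[0,0,0,0,0,0.64,0.07],[0,0,0,0,0,0.32,0.07],[0,0,0,0,0,0.1744,0.07],[0,0,0,0,0,0,0.07],[0,0,0,0,0,0,0.07]]]' > rows.txt && python3 -m pendant rows.txt
echo '[[[0,0,0,0,0,0,0.04],[0,0,0,0,0,0,0.04],[0,0,0,0,0,0,0.04],[0,0,0,0,0,0,0.04]]]' > rows.txt && python3 -m pendant rows.txt 45
echo '[[[0,0,0,0,0,-0.48,0.04],[0,0,0,0,0,-0.8,0.04],[0,0,0.0751,0,0,-0.8,0.04],[0,0,0.0751,0,0,0,0.04],[0,0,0,0,0,0,0.04],[0,0,0,0,0,0,0.04]]]' > rows.txt && python3 -m pendant rows.txt
python3 -c "
from h import *
print(press(84,120));go(*press(84,120),.12,93.24)"
```

```text
t: 49.88
tool_pos: [0.6463, 0.0641, 0.0161]
ee_rot: [1.869, 2.522, 0.003]
wrist_force: [-0.2, 0.1, 0.6]
width: 0.0698
grip_force: 0.0
t: 50.38
tool_pos: [0.6467, 0.0644, 0.0162]
ee_rot: [1.869, 2.522, 0.004]
wrist_force: [0.6, 1.2, 5.4]
width: 0.0472
grip_force: 49.4
t: 51.12
tool_pos: [0.6433, 0.0641, 0.1417]
ee_rot: [-2.151, -2.286, 0.005]
wrist_force: [0.5, 1.1, -4.3]
width: 0.0468
grip_force: 48.4
[ 0.59858351 -0.17064426]
turn rz 0.004 shift after turn [-0.2319 -0.0579  0.0219] before turn [-0.2316 -0.0588  0.0219] phi 93.48 tilt [-0.004 -0.    -1.   ]
```

In the tool's units: -0.0464 m is -0.7424, 0.03 m is 0.48, 0.004 rad / 1.5708 = 0.0025.

```bash
echo '[[[0,0,0.0025,-0.7424,-0.1856,0,0.04],[0,0,0,-0.7424,-0.1856,0,0.04],[0,0,0,-0.7424,-0.1856,0,0.04],[0,0,0,-0.7424,-0.1856,0,0.04],[0,0,0,-0.7424,-0.1856,0,0.04],[0,0,0,0,0,0,0.04],[0,0,0,0,0,0.48,0.04],[0,0,0,0,0,0.4,0.04],[0,0,0,0,0,0,0.04],[0,0,0,0,0,0,0.04]]]' > rows.txt && python3 -m pendant rows.txt
python3 -c "
from h import *
go(*press(84,120),.0762,93.24)"
```

```text
t: 52.38
tool_pos: [0.6003, -0.1702, 0.0895]
ee_rot: [2.158, 2.283, 0.0]
wrist_force: [0.3, -0.5, -2.6]
width: 0.0472
grip_force: 48.2
turn rz -0.0 shift after turn [-0.0003 -0.0018  0.0133] before turn [-0.0003 -0.0018  0.0133] phi 93.21 tilt [ 0.  0. -1.]
```

In the tool's units: 0.008 m is 0.128, 0.003 m is 0.048.

```bash
echo '[[[0,0,0,0,-0.0192,0.128,0.04],[0,0,0,0,0,0.048,0.04],[0,0,0,0,0,0,0.04]]]' > rows.txt && python3 -m pendant rows.txt
echo '[[[0,0,0,0,0,0.016,0.04],[0,0,0,0,0,0,0.04]]]' > rows.txt && python3 -m pendant rows.txt
echo '[[[0,0,0,0,0,0.016,0.04],[0,0,0,0,0,0,0.04]]]' > rows.txt && python3 -m pendant rows.txt
echo '[[[0,0,0,0,0,0.008,0.04],[0,0,0,0,0,0,0.04]]]' > rows.txt && python3 -m pendant rows.txt
```

```text
t: 52.75
tool_pos: [0.5986, -0.1707, 0.0779]
ee_rot: [-2.159, -2.281, 0.0]
wrist_force: [0.2, 1.0, -3.3]
width: 0.047
grip_force: 48.3
t: 53.0
tool_pos: [0.5988, -0.1708, 0.0772]
ee_rot: [2.16, 2.282, 0.0]
wrist_force: [-0.3, -0.2, -3.8]
width: 0.0469
grip_force: 48.3
t: 53.25
tool_pos: [0.5989, -0.1709, 0.0763]
ee_rot: [2.159, 2.281, 0.0]
wrist_force: [-0.5, -0.2, -2.4]
width: 0.0472
grip_force: 48.4
t: 53.5
tool_pos: [0.599, -0.1709, 0.0763]
ee_rot: [2.159, 2.281, 0.0]
wrist_force: [-2.2, 1.0, 1.3]
width: 0.047
grip_force: 48.9
```

In the tool's units: -0.008 m is -0.128, -0.0004 m is -0.0064.

```bash
echo '[[[0,0,0,0,0,-0.0064,0.04],[0,0,0,-0.128,0,0,0.04],[0,0,0,-0.112,0,0,0.04],[0,0,0,0,0,0,0.04]]]' > rows.txt && python3 -m pendant rows.txt
echo '[[[0,0,0,-0.08,0,0,0.04],[0,0,0,-0.08,0,0,0.04],[0,0,0,0,0,0,0.04]]]' > rows.txt && python3 -m pendant rows.txt
echo '[[[0,0,0,-0.08,0,0,0.04],[0,0,0,-0.08,0,0,0.04],[0,0,0,0,0,0,0.04]]]' > rows.txt && python3 -m pendant rows.txt
echo '[[[0,0,0,-0.08,0,0,0.04],[0,0,0,-0.08,0,0,0.04],[0,0,0,0,0,0,0.04]]]' > rows.txt && python3 -m pendant rows.txt
python3 -c "
from h import *
go(*press(84,11),.0755,93.24)"
```

```text
t: 54.0
tool_pos: [0.6, -0.1871, 0.0762]
ee_rot: [2.159, 2.28, -0.001]
wrist_force: [-0.0, -1.4, -1.1]
width: 0.0472
grip_force: 48.7
t: 54.38
tool_pos: [0.6004, -0.1964, 0.0763]
ee_rot: [2.159, 2.281, -0.0]
wrist_force: [0.6, 1.1, 1.9]
width: 0.0472
grip_force: 49.0
t: 54.75
tool_pos: [0.6012, -0.2062, 0.0762]
ee_rot: [2.159, 2.281, 0.001]
wrist_force: [2.9, 1.0, 0.3]
width: 0.0473
grip_force: 49.0
t: 55.12
tool_pos: [0.6017, -0.216, 0.0762]
ee_rot: [2.159, 2.281, 0.001]
wrist_force: [2.0, 2.2, 1.5]
width: 0.0467
grip_force: 48.9
turn rz -0.002 shift after turn [-0.0635 -0.0006  0.0007] before turn [-0.0635 -0.0005  0.0007] phi 93.15 tilt [ 0.001 -0.001 -1.   ]
```

In the tool's units: -0.006 m is -0.096.

```bash
echo '[[[0,0,0,-0.096,0,0,0.04],[0,0,0,-0.096,0,0,0.04],[0,0,0,-0.096,0,0,0.04],[0,0,0,0,0,0,0.04]]]' > rows.txt && python3 -m pendant rows.txt
echo '[[[0,0,0,-0.096,0,0,0.04],[0,0,0,-0.096,0,0,0.04],[0,0,0,-0.096,0,0,0.04],[0,0,0,0,0,0,0.04]]]' > rows.txt && python3 -m pendant rows.txt
echo '[[[0,0,0,-0.096,0,0,0.04],[0,0,0,-0.096,0,0,0.04],[0,0,0,-0.096,0,0,0.04],[0,0,0,0,0,0,0.04]]]' > rows.txt && python3 -m pendant rows.txt
echo '[[[0,0,0,-0.04,0,0,0.04],[0,0,0,-0.04,0,0,0.04],[0,0,0,0,0,0,0.04]]]' > rows.txt && python3 -m pendant rows.txt
echo '[[[0,0,0,-0.024,0,0,0.04],[0,0,0,0,0,0,0.04]]]' > rows.txt && python3 -m pendant rows.txt
echo '[[[0,0,0,-0.024,0,0,0.04],[0,0,0,0,0,0,0.04]]]' > rows.txt && python3 -m pendant rows.txt
echo '[[[0,0,0,-0.024,0,0,0.04],[0,0,0,0,0,0,0.04]]]' > rows.txt && python3 -m pendant rows.txt
python3 -c "
from h import *
go(*press(84,11),.0755,93.24)"
```

```text
t: 55.62
tool_pos: [0.6027, -0.2334, 0.0769]
ee_rot: [2.159, 2.282, 0.001]
wrist_force: [1.1, 4.6, 4.8]
width: 0.0471
grip_force: 49.3
t: 56.12
tool_pos: [0.6038, -0.252, 0.0769]
ee_rot: [2.159, 2.281, 0.0]
wrist_force: [1.9, 3.9, 4.7]
width: 0.0469
grip_force: 49.3
t: 56.62
tool_pos: [0.6048, -0.2704, 0.0767]
ee_rot: [2.158, 2.28, -0.001]
wrist_force: [3.4, 1.7, 4.2]
width: 0.0471
grip_force: 49.3
t: 57.0
tool_pos: [0.6049, -0.2748, 0.0762]
ee_rot: [2.159, 2.281, 0.001]
wrist_force: [4.2, 2.4, 4.5]
width: 0.0472
grip_force: 49.3
t: 57.25
tool_pos: [0.605, -0.2752, 0.0762]
ee_rot: [-2.159, -2.281, -0.002]
wrist_force: [3.4, 5.7, 4.7]
width: 0.0471
grip_force: 49.4
t: 57.5
tool_pos: [0.605, -0.2762, 0.0762]
ee_rot: [-2.158, -2.281, -0.003]
wrist_force: [3.0, 7.2, 7.3]
width: 0.0473
grip_force: 49.5
t: 57.75
tool_pos: [0.6051, -0.2776, 0.0762]
ee_rot: [-2.158, -2.281, -0.003]
wrist_force: [3.4, 7.7, 5.5]
width: 0.0473
grip_force: 49.5
turn rz -0.001 shift after turn [-0.0018 -0.0004  0.0007] before turn [-0.0018 -0.0004  0.0007] phi 93.17 tilt [ 0.     0.002 -1.   ]
```

In the tool's units: -0.001 m is -0.016.

```bash
echo '[[[0,0,0,-0.016,0,0,0.04],[0,0,0,0,0,0,0.04]]]' > rows.txt && python3 -m pendant rows.txt; echo '[[[0,0,0,-0.016,0,0,0.04],[0,0,0,0,0,0,0.04]]]' > rows.txt && python3 -m pendant rows.txt; echo '[[[0,0,0,-0.016,0,0,0.04],[0,0,0,0,0,0,0.04]]]' > rows.txt && python3 -m pendant rows.txt; echo '[[[0,0,0,-0.016,0,0,0.04],[0,0,0,0,0,0,0.04]]]' > rows.txt && python3 -m pendant rows.txt
```

```text
t: 58.0
tool_pos: [0.6051, -0.2786, 0.0762]
ee_rot: [-2.158, -2.281, -0.003]
wrist_force: [4.0, 8.0, 6.4]
width: 0.0469
grip_force: 49.5
t: 58.25
tool_pos: [0.6051, -0.2786, 0.0762]
ee_rot: [-2.157, -2.28, -0.005]
wrist_force: [2.4, 10.3, 7.4]
width: 0.0472
grip_force: 49.7
t: 58.5
tool_pos: [0.6051, -0.2786, 0.0762]
ee_rot: [-2.156, -2.279, -0.006]
wrist_force: [1.8, 14.2, 9.5]
width: 0.0472
grip_force: 49.8
t: 58.75
tool_pos: [0.6051, -0.2786, 0.0763]
ee_rot: [-2.155, -2.277, -0.008]
wrist_force: [0.2, 16.7, 9.6]
width: 0.0471
grip_force: 50.0
```

The manual's scale: shifts go in shares of 62.5 mm and turns go in shares of pi/2 rad. Converting my numbers, 0.06 m is 0.96, -0.05 m is -0.8.

```bash
echo '[[[0,0,0,0.024,0,0,0.04],[0,0,0,0.032,0,0,0.04],[0,0,0,0,0,0,0.06],[0,0,0,0,0,0,0.06],[0,0,0,0,0,-0.32,0.06],[0,0,0,0,0,-0.64,0.065],[0,0,0,0,0,-0.8,0.07],[0,0,0,0.8,0,0,0.07],[0,0,0,0.96,0,0,0.07],[0,0,0,0.96,0,0,0.07]]]' > rows.txt && python3 -m pendant rows.txt
echo '[[[0,0,0,0.96,0,0,0.07],[0,0,0,0,0,0,0.07]]]' > rows.txt && python3 -m pendant rows.txt
python3 - <<'E'
from h import *
a=cam("top")
seg(a,'blue',(100,120,40),(130,255,255),.11,(400,130,500,285))
seg(a,'green',(45,120,50),(75,255,255),.11,(435,180,500,235))
seg(a,'orange',(3,150,80),(14,255,255),.11,(425,140,500,190),100)
b=cam("scene")
seg(b,'blueS',(100,120,40),(130,255,255),.11,(100,180,240,320))
seg(b,'greenS',(50,120,40),(80,255,255),.11,(135,230,195,290))
seg(b,'orangeS',(3,150,80),(14,255,255),.11,(150,255,230,310),100)
seg(a,"board",(8,80,40),(25,255,170),.012,(205,175,245,265))
seg(a,"pallet",(8,60,40),(25,255,255),.01,(155,180,198,285),200)
for z in (.04,.05,.06): seg(a,"piletop%.2f"%z,(8,60,110),(25,130,160),z,(155,180,190,270),200)
seg(a,'grip',(8,90,150),(20,255,255),.07,(190,115,225,180))
go(.4987,.1839,.12,175.9)
# unwarped crop of pile
im=a["image"][175:290,150:250]; cv2.imwrite("pics/pile.png",cv2.resize(im,None,fx=5,fy=5,interpolation=cv2.INTER_CUBIC)[:,:,::-1])
E
```

```text
t: 60.0
tool_pos: [0.5953, -0.109, 0.1877]
ee_rot: [2.16, 2.279, 0.001]
wrist_force: [0.5, 0.7, -0.1]
width: 0.0698
grip_force: 0.0
t: 60.25
tool_pos: [0.5919, -0.0469, 0.1874]
ee_rot: [2.153, 2.286, 0.001]
wrist_force: [1.0, -0.4, 0.5]
width: 0.0702
grip_force: 0.0
blue [461. 249.] c [ 435.9 -298.4] s [27.2 66.2] a 3.4
green [458. 207.] c [ 519.3 -294.1] s [26.7 65.7] a 4.0
orange [454. 166.] c [ 601.9 -289.8] s [29.1 67.9] a 1.1
blueS [144. 234.] c [ 438.8 -303.2] s [26.6 66.1] a 2.7
greenS [159. 258.] c [ 523.3 -298.1] s [25.2 67.4] a 3.8
orangeS [176. 284.] c [ 607.  -293.3] s [28.8 69.2] a 3.7
board [224. 220.] c [498.6 183.9] s [ 47.6 156.4] a 85.9
pallet [176. 234.] c [468.8 288.7] s [189.8  74.2] a 3.1
piletop0.04 [174. 231.] c [469.8 286.5] s [163.7  64.6] a 2.6
piletop0.05 [174. 231.] c [468.6 284.3] s [162.2  64. ] a 2.6
piletop0.06 [174. 231.] c [467.5 282.1] s [160.7  63.4] a 2.6
grip [203. 146.] c [648.7 226.1] s [24.9 97.9] a 81.0
turn rz -1.443 shift after turn [0.1102 0.2266 0.0669] before turn [ 0.2388 -0.0805  0.0669] phi 93.21 tilt [ 0.001 -0.001 -1.   ]
```

View pics/pile.png

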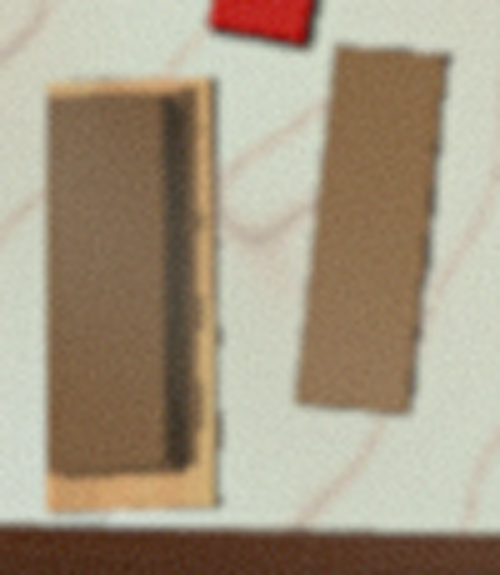

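The view shows the board at crop (373,228) and the pile top, edges at crop x 48–163 and y 95–470. It is centred on the pallet in x, and its lean to the left is parallax from its height. All three dies read home in both cameras. Next: the board.

In the tool's units: -0.1804 rad / 1.5708 = -0.1148.

```bash
echo '[[[0,0,-0.1148,0,0,0,0.064],[0,0,-0.1148,0,0,0,0.064],[0,0,-0.1148,0,0,0,0.064],[0,0,-0.1148,0,0,0,0.064],[0,0,-0.1148,0,0,0,0.064],[0,0,-0.1148,0,0,0,0.064],[0,0,-0.1148,0,0,0,0.064],[0,0,-0.1148,0,0,0,0.064]]]' > rows.txt && python3 -m pendant rows.txt
echo '[[[0,0,0,0.352,0.7248,0,0.064],[0,0,0,0.352,0.7248,0,0.064],[0,0,0,0.352,0.7248,0,0.064],[0,0,0,0.352,0.7248,0,0.064],[0,0,0,0.352,0.7248,0,0.064],[0,0,0,0,0,0.64,0.064],[0,0,0,0,0,0.64,0.064],[0,0,0,0,0,0,0.064],[0,0,0,0,0,0,0.064]]]' > rows.txt && python3 -m pendant rows.txt
python3 - <<'E'
from h import *
go(.4986,.1839,.02,175.9)
a=np.load("pics/a.npy",allow_pickle=True).item()
for z in (.03,.04,.05,.06,.07,.08): print(z,at(a,(171.1,231.5),z).round(4), "len",np.linalg.norm(at(a,(171.5,194),z)-at(a,(171.5,269),z)).round(4),"wid",np.linalg.norm(at(a,(159.6,230),z)-at(a,(182.6,230),z)).round(4))
print([at(a,(150+x/5,175+y/5),.01).round(4) for x,y in ((48,80),(216,78),(217,508),(48,512))])
E
```

```text
t: 61.35
tool_pos: [0.5923, -0.0522, 0.1865]
ee_rot: [0.109, 3.139, -0.001]
wrist_force: [-0.2, -0.1, 0.6]
width: 0.0638
grip_force: 0.0
t: 62.48
tool_pos: [0.5003, 0.1832, 0.1077]
ee_rot: [0.117, 3.137, 0.001]
wrist_force: [0.8, 0.5, 0.6]
width: 0.0639
grip_force: 0.0
turn rz -0.003 shift after turn [0.0019 0.0005 0.0877] before turn [0.0019 0.0005 0.0877] phi 175.74 tilt [ 0.002  0.    -1.   ]
0.03 [0.4692 0.2947 0.03  ] len 0.1623 wid 0.0497
0.04 [0.468  0.2925 0.04  ] len 0.1609 wid 0.0493
0.05 [0.4669 0.2902 0.05  ] len 0.1594 wid 0.0489
0.06 [0.4658 0.2879 0.06  ] len 0.1579 wid 0.0484
0.07 [0.4646 0.2857 0.07  ] len 0.1565 wid 0.048
0.08 [0.4635 0.2834 0.08  ] len 0.155 wid 0.0475
[array([0.5612, 0.3296, 0.01  ]), array([0.5633, 0.2548, 0.01  ]), array([0.3745, 0.246 , 0.01  ]), array([0.3712, 0.3193, 0.01  ])]
```

In the tool's units: 0.05 m is 0.8, 0.03 m is 0.48, -0.003 rad / 1.5708 = -0.0019.

```bash
echo '[[[0,0,-0.0019,0.0304,0.008,0.8,0.064],[0,0,0,0,0,0.48,0.064],[0,0,0,0,0,0.08,0.064],[0,0,0,0,0,0,0.064],[0,0,0,0,0,0,0.064]]]' > rows.txt && python3 -m pendant rows.txt
echo '[[[0,0,0,0,0,0.096,0.064],[0,0,0,0,0,0,0.064]]]' > rows.txt && python3 -m pendant rows.txt
echo '[[[0,0,0,0,0,0.064,0.064],[0,0,0,0,0,0,0.064]]]' > rows.txt && python3 -m pendant rows.txt
echo '[[[0,0,0,0,0,0.032,0.064],[0,0,0,0,0,0,0.064]]]' > rows.txt && python3 -m pendant rows.txt
python3 -c "
from h import *
go(.4986,.1839,0,175.9)"
```

```text
t: 63.1
tool_pos: [0.499, 0.1849, 0.0235]
ee_rot: [0.11, 3.136, 0.002]
wrist_force: [0.5, -0.3, 0.3]
width: 0.0639
grip_force: 0.0
t: 63.35
tool_pos: [0.4968, 0.1846, 0.0149]
ee_rot: [-0.109, -3.139, 0.0]
wrist_force: [-0.6, -0.2, 0.3]
width: 0.064
grip_force: 0.0
t: 63.6
tool_pos: [0.4966, 0.1845, 0.0105]
ee_rot: [-0.109, -3.139, 0.0]
wrist_force: [-0.6, 0.3, -0.8]
width: 0.0639
grip_force: 0.0
t: 63.85
tool_pos: [0.4968, 0.1845, 0.0088]
ee_rot: [-0.109, -3.139, 0.0]
wrist_force: [0.5, -0.5, -0.6]
width: 0.0645
grip_force: 0.0
turn rz 0.002 shift after turn [-0.0018 -0.0005  0.0088] before turn [-0.0018 -0.0005  0.0088] phi 176.02 tilt [-0. -0. -1.]
```

In the tool's units: 0.003 m is 0.048, -0.0018 m is -0.0288.

```bash
echo '[[[0,0,0,-0.0288,-0.008,0.048,0.064],[0,0,0,0,0,0,0.064]]]' > rows.txt && python3 -m pendant rows.txt
echo '[[[0,0,0,0,0,0.032,0.064],[0,0,0,0,0,0,0.064]]]' > rows.txt && python3 -m pendant rows.txt
echo '[[[0,0,0,0,0,0.032,0.064],[0,0,0,0,0,0,0.064]]]' > rows.txt && python3 -m pendant rows.txt
echo '[[[0,0,0,0,0,0.024,0.064],[0,0,0,0,0,0,0.064]]]' > rows.txt && python3 -m pendant rows.txt
```

```text
t: 64.1
tool_pos: [0.4987, 0.1838, 0.0057]
ee_rot: [-0.109, -3.139, 0.0]
wrist_force: [-0.6, 0.2, -0.4]
width: 0.0639
grip_force: 0.0
t: 64.35
tool_pos: [0.4986, 0.1839, 0.0038]
ee_rot: [-0.109, -3.139, 0.0]
wrist_force: [-0.0, -0.2, -0.7]
width: 0.0638
grip_force: 0.0
t: 64.6
tool_pos: [0.4986, 0.1839, 0.0018]
ee_rot: [-0.109, -3.139, 0.0]
wrist_force: [-0.4, -0.5, -0.3]
width: 0.0639
grip_force: 0.0
t: 64.85
tool_pos: [0.4986, 0.1839, 0.0004]
ee_rot: [-0.109, -3.139, 0.0]
wrist_force: [0.3, 0.0, -0.3]
width: 0.0637
grip_force: 0.0
```

In the tool's units: 0.001 m is 0.016.

```bash
echo '[[[0,0,0,0,0,0.016,0.064],[0,0,0,0,0,0,0.064]]]' > rows.txt && python3 -m pendant rows.txt
echo '[[[0,0,0,0,0,0,0.04],[0,0,0,0,0,0,0.04],[0,0,0,0,0,0,0.04],[0,0,0,0,0,0,0.04]]]' > rows.txt && python3 -m pendant rows.txt 40
echo '[[[0,0,0,0,0,-0.32,0.04],[0,0,0,0,0,-0.8,0.04],[0,0,0,0,0,-0.8,0.04],[0,0,0,0,0,0,0.04],[0,0,0,0,0,0,0.04]]]' > rows.txt && python3 -m pendant rows.txt
python3 - <<'E'
from h import *
go(.4982,.2882,.09,183.1)
w=cam("wrist"); hsv=0
seg(w,"boardw",(8,40,60),(25,255,200),.12,(150,100,420,420),1500)
E
```

```text
t: 65.1
tool_pos: [0.4987, 0.1839, -0.0006]
ee_rot: [-0.109, -3.14, 0.0]
wrist_force: [-0.1, -0.4, 0.4]
width: 0.0637
grip_force: 0.0
t: 65.6
tool_pos: [0.4991, 0.184, -0.0002]
ee_rot: [0.109, 3.139, 0.0]
wrist_force: [0.3, 0.8, 2.6]
width: 0.0486
grip_force: 42.6
t: 66.22
tool_pos: [0.4978, 0.1837, 0.1183]
ee_rot: [-0.109, -3.138, 0.001]
wrist_force: [-1.3, 0.2, -2.1]
width: 0.0487
grip_force: 42.3
turn rz -0.124 shift after turn [-0.0061  0.1043  0.0283] before turn [0.0068 0.1043 0.0283] phi 176.01 tilt [-0.002 -0.    -1.   ]
boardw [403. 185.] c [471.  234.6] s [77.  11.4] a 3.1
boardw [285. 236.] c [490.6 188.1] s [ 61.2 120.6] a 86.0
```

In the tool's units: 0.035 m is 0.56, 0.03 m is 0.48, -0.124 rad / 1.5708 = -0.0789.

```bash
echo '[[[0,0,-0.0789,0,0.48,0,0.04],[0,0,0,0.32,0.56,0,0.04],[0,0,0,0.064,0.56,0,0.04],[0,0,0,0,0,0,0.04],[0,0,0,0,0,0,0.04]]]' > rows.txt && python3 -m pendant rows.txt
python3 -c "
from h import *
go(.4684,.2883,.09,183.1)"
```

```text
t: 66.9
tool_pos: [0.4721, 0.2817, 0.1176]
ee_rot: [0.086, -3.137, 0.003]
wrist_force: [0.2, -0.7, -1.0]
width: 0.0488
grip_force: 42.3
turn rz 0.001 shift after turn [0.0032 0.0068 0.0276] before turn [0.0032 0.0068 0.0276] phi -176.87 tilt [-0.003 -0.002 -1.   ]
```

In the tool's units: 0.01 m is 0.16, 0.0068 m is 0.1088, 0.001 rad / 1.5708 = 0.0006.

```bash
echo '[[[0,0,0.0006,0.0512,0.1088,0.16,0.04],[0,0,0,0,0,0.16,0.04],[0,0,0,0,0,0.08,0.04],[0,0,0,0,0,0,0.04],[0,0,0,0,0,0,0.04]]]' > rows.txt && python3 -m pendant rows.txt
echo '[[[0,0,0,0,0,0.064,0.04],[0,0,0,0,0,0,0.04]]]' > rows.txt && python3 -m pendant rows.txt | grep -E 'pos|wrist'
echo '[[[0,0,0,0,0,0.064,0.04],[0,0,0,0,0,0,0.04]]]' > rows.txt && python3 -m pendant rows.txt | grep -E 'pos|wrist'
echo '[[[0,0,0,0,0,0.064,0.04],[0,0,0,0,0,0,0.04]]]' > rows.txt && python3 -m pendant rows.txt | grep -E 'pos|wrist'
python3 -c "
from h import *
go(.4684,.2883,.06,183.1)"
```

```text
t: 67.53
tool_pos: [0.4698, 0.289, 0.0948]
ee_rot: [-0.083, 3.14, 0.0]
wrist_force: [-0.0, -0.5, -0.9]
width: 0.0487
grip_force: 42.3
tool_pos: [0.4693, 0.289, 0.0902]
wrist_force: [1.5, -0.1, -1.4]
tool_pos: [0.4692, 0.2889, 0.086]
wrist_force: [-0.3, -0.4, -0.7]
tool_pos: [0.4692, 0.2889, 0.082]
wrist_force: [0.3, 0.3, -0.5]
turn rz -0.001 shift after turn [ 0.0008 -0.0006  0.022 ] before turn [ 0.0008 -0.0006  0.022 ] phi -176.94 tilt [-0.001 -0.    -1.   ]
```

In the tool's units: 0.003 m is 0.048, 0.0008 m is 0.0128.

```bash
echo '[[[0,0,0,0.0128,-0.0096,0.048,0.04],[0,0,0,0,0,0.048,0.04],[0,0,0,0,0,0,0.04]]]' > rows.txt && python3 -m pendant rows.txt | grep -E 'pos|wrist'
echo '[[[0,0,0,0,0,0.048,0.04],[0,0,0,0,0,0.048,0.04],[0,0,0,0,0,0,0.04]]]' > rows.txt && python3 -m pendant rows.txt | grep -E 'pos|wrist'
echo '[[[0,0,0,0,0,0.032,0.04],[0,0,0,0,0,0,0.04]]]' > rows.txt && python3 -m pendant rows.txt | grep -E 'pos|wrist'
echo '[[[0,0,0,0,0,0.032,0.04],[0,0,0,0,0,0,0.04]]]' > rows.txt && python3 -m pendant rows.txt | grep -E 'pos|wrist'
echo '[[[0,0,0,0,0,0.032,0.04],[0,0,0,0,0,0,0.04]]]' > rows.txt && python3 -m pendant rows.txt | grep -E 'pos|wrist'
```

```text
tool_pos: [0.4684, 0.2883, 0.076]
wrist_force: [-0.4, 0.8, -0.5]
tool_pos: [0.4684, 0.2883, 0.07]
wrist_force: [0.0, -0.1, -2.0]
tool_pos: [0.4686, 0.2884, 0.0683]
wrist_force: [-0.5, 0.6, -0.9]
tool_pos: [0.4686, 0.2884, 0.0663]
wrist_force: [0.3, 0.8, -1.2]
tool_pos: [0.4686, 0.2884, 0.0643]
wrist_force: [-0.8, 0.1, -0.2]
```

In the tool's units: 0.0015 m is 0.024.

```bash
echo '[[[0,0,0,0,0,0.024,0.04],[0,0,0,0,0,0,0.04]]]' > rows.txt && python3 -m pendant rows.txt | grep -E 'pos|wrist'
echo '[[[0,0,0,0,0,0.024,0.04],[0,0,0,0,0,0,0.04]]]' > rows.txt && python3 -m pendant rows.txt | grep -E 'pos|wrist'
echo '[[[0,0,0,0,0,0.024,0.04],[0,0,0,0,0,0,0.04]]]' > rows.txt && python3 -m pendant rows.txt | grep -E 'pos|wrist'
echo '[[[0,0,0,0,0,0.024,0.04],[0,0,0,0,0,0,0.04]]]' > rows.txt && python3 -m pendant rows.txt | grep -E 'pos|wrist'

```

```text
tool_pos: [0.4686, 0.2884, 0.0628]
wrist_force: [0.6, -0.8, -0.7]
tool_pos: [0.4686, 0.2884, 0.0613]
wrist_force: [-0.0, -0.7, -1.6]
tool_pos: [0.4686, 0.2884, 0.0598]
wrist_force: [1.0, -0.1, -0.6]
tool_pos: [0.4686, 0.2884, 0.0583]
wrist_force: [-0.8, 0.3, -0.6]
```

In the tool's units: 0.0015 m is 0.024.

```bash
echo '[[[0,0,0,0,0,0.024,0.04],[0,0,0,0,0,0,0.04]]]' > rows.txt && python3 -m pendant rows.txt | grep -E 'pos|wrist'
echo '[[[0,0,0,0,0,0.024,0.04],[0,0,0,0,0,0,0.04]]]' > rows.txt && python3 -m pendant rows.txt | grep -E 'pos|wrist'
echo '[[[0,0,0,0,0,0.024,0.04],[0,0,0,0,0,0,0.04]]]' > rows.txt && python3 -m pendant rows.txt | grep -E 'pos|wrist'
echo '[[[0,0,0,0,0,0.016,0.04],[0,0,0,0,0,0,0.04]]]' > rows.txt && python3 -m pendant rows.txt | grep -E 'pos|wrist'

```

```text
tool_pos: [0.4686, 0.2884, 0.0568]
wrist_force: [-0.4, -0.6, -0.0]
tool_pos: [0.4686, 0.2884, 0.0553]
wrist_force: [0.5, 0.3, -0.5]
tool_pos: [0.4686, 0.2884, 0.0538]
wrist_force: [0.1, 0.1, -1.6]
tool_pos: [0.4686, 0.2884, 0.0529]
wrist_force: [-0.2, -0.3, -0.5]
```

In the tool's units: 0.0015 m is 0.024.

```bash
echo '[[[0,0,0,0,0,0.024,0.04],[0,0,0,0,0,0,0.04]]]' > rows.txt && python3 -m pendant rows.txt | grep -E 'pos|wrist'
echo '[[[0,0,0,0,0,0.016,0.04],[0,0,0,0,0,0,0.04]]]' > rows.txt && python3 -m pendant rows.txt | grep -E 'pos|wrist'
echo '[[[0,0,0,0,0,0.016,0.04],[0,0,0,0,0,0,0.04]]]' > rows.txt && python3 -m pendant rows.txt | grep -E 'pos|wrist'
echo '[[[0,0,0,0,0,0.016,0.04],[0,0,0,0,0,0,0.04]]]' > rows.txt && python3 -m pendant rows.txt | grep -E 'pos|wrist'

```

```text
tool_pos: [0.4689, 0.2885, 0.0521]
wrist_force: [-2.6, -1.1, 4.2]
tool_pos: [0.4689, 0.2885, 0.0521]
wrist_force: [-5.3, -2.9, 10.1]
tool_pos: [0.4689, 0.2885, 0.052]
wrist_force: [-7.2, -4.0, 16.0]
tool_pos: [0.469, 0.2886, 0.052]
wrist_force: [-11.5, -5.1, 20.2]
```

The pile top is felt at 52 mm. Easing the pressure, then releasing.

In the tool's units: -0.0015 m is -0.024, -0.0012 m is -0.0192.

```bash
echo '[[[0,0,0,0,0,-0.024,0.04],[0,0,0,0,0,-0.0192,0.04],[0,0,0,0,0,0,0.04]]]' > rows.txt && python3 -m pendant rows.txt
echo '[[[0,0,0,0,0,0,0.055],[0,0,0,0,0,0,0.062],[0,0,0,0,0,0,0.062],[0,0,0,0,0,-0.16,0.062],[0,0,0,0,0,-0.64,0.07],[0,0,0,0,0,-0.96,0.07],[0,0,0,0,0,-0.8,0.07],[0,0,0,0,0,0,0.07],[0,0,0,0,0,0,0.07]]]' > rows.txt && python3 -m pendant rows.txt
python3 - <<'E'
from h import *
w=cam("wrist")
seg(w,"boardTop",(8,40,60),(25,160,200),.064,(0,0,560,420),3000)
seg(w,"pallet",(10,80,150),(22,255,255),.01,(0,0,560,420),200)
b=cam("scene"); 
hsv=cv2.cvtColor(b["image"],cv2.COLOR_RGB2HSV)
for n in ("scene","top"):
    if n=="top": cam(n)
    for q in ("board1","pallet"): print(n,q,[(np.round(r["centre"]),r["confidence"]) for r in bot.spot_point(q,n)[:3]])
c=np.array([.4684,.2883]);u=np.array([np.cos(np.radians(3.1)),np.sin(np.radians(3.1))]);v=np.array([-u[1],u[0]])
P=[proj(b,[*(c+sx*.08*u+sy*.025*v),z]).round(1) for z in (.064,) for sx,sy in ((1,1),(1,-1),(-1,-1),(-1,1))]; print("expected top corners in scene",P)
seg(b,"boardS",(8,60,40),(25,200,150),.064,(300,130,400,210),100)
seg(w,"boardW",(8,60,40),(25,200,150),.064,(60,60,500,420),100)
E
```

```text
t: 73.15
tool_pos: [0.4689, 0.2885, 0.0521]
ee_rot: [-0.084, 3.14, 0.0]
wrist_force: [-3.5, -1.9, 6.9]
width: 0.0487
grip_force: 43.1
t: 74.28
tool_pos: [0.4685, 0.2883, 0.2113]
ee_rot: [-0.084, 3.14, 0.0]
wrist_force: [-0.0, 0.6, -1.1]
width: 0.0701
grip_force: 0.0
boardTop [283. 178.] c [468.1 289.4] s [172.2  64.5] a 3.1
boardTop [409. 108.] c [460.8 349. ] s [267.3 377.6] a 3.2
pallet [361. 372.] c [679.8 384.9] s [35.8 26.4] a 73.7
pallet [203. 363.] c [679.9 214. ] s [13.4 56. ] a 78.5
pallet [549. 317.] c [602.6 579.7] s [19.1 22.6] a 2.8
pallet [440. 199.] c [482.8 442.2] s [74.8 30.7] a 52.0
pallet [319. 173.] c [470.6 324. ] s [188.6   7.5] a 3.8
pallet [278.  85.] c [390.8 281.5] s [24.6 62.9] a 3.0
scene board1 [(array([147., 247.]), 0.69), (array([352., 163.]), 0.63)]
scene pallet [(array([352., 177.]), 0.64)]
top board1 [(array([173., 230.]), 0.76), (array([140., 137.]), 0.73)]
top pallet [(array([176., 232.]), 0.56)]
expected top corners in scene [array([377.1, 174.6]), array([363.3, 182.2]), array([326.4, 149.4]), array([339.9, 142.7])]
boardS [349. 157.] c [485.4 282.6] s [295.6 313.8] a 56.9
boardW [466. 410.] c [671.5 478.8] s [29.5 39.6] a 2.6
boardW [ 98. 409.] c [690.  119.5] s [31.8 44.6] a 3.7
boardW [356. 365.] c [627.8 365.2] s [46.  38.8] a 71.4
boardW [211. 348.] c [621.5 232.8] s [28.3 83.5] a 79.8
boardW [493. 284.] c [540.1 479.3] s [88.  16.1] a 0.2
boardW [434. 205.] c [471.8 413.6] s [75.3 40.3] a 53.1
boardW [396. 162.] c [440.9 377.3] s [11.8 43.8] a 52.7
boardW [285. 165.] c [467.1 289.9] s [170.3  62.3] a 3.1
boardW [320.  65.] c [369.9 309.3] s [ 14.6 273.7] a 0.3
```

```bash
python3 - <<'E'
from h import *
b=cam("scene")
seg(b,'blueS',(100,120,40),(130,255,255),.11,(100,180,240,320))
seg(b,'greenS',(50,120,40),(80,255,255),.11,(135,230,195,290))
seg(b,'orangeS',(3,150,80),(14,255,255),.11,(150,255,230,310),100)
for q in ("scraper","jar","dye","maul","wax_tin","offcut1"): print(q,[(np.round(r["centre"]),round(r["confidence"],2)) for r in bot.spot_point(q,"scene")[:3]])
print(bot.hand_in())
E
```

```text
blueS [144. 234.] c [ 438.8 -303.2] s [26.6 66.1] a 2.7
greenS [159. 258.] c [ 523.4 -298.1] s [25.1 67.4] a 3.5
orangeS [176. 284.] c [ 607.  -293.3] s [28.8 69.2] a 3.7
scraper [(array([370., 228.]), 0.87)]
jar [(array([288., 308.]), 0.67)]
dye [(array([339., 302.]), 0.89)]
maul [(array([374., 279.]), 0.91), (array([210., 243.]), 0.56), (array([182., 296.]), 0.24)]
wax_tin [(array([424., 211.]), 0.75)]
offcut1 [(array([232., 202.]), 0.68), (array([232., 225.]), 0.54), (array([252., 245.]), 0.51)]
the job is handed in; nothing more can be done
None
```

The job is handed in: three offcuts scraped into the trough, three dies pushed to the stop on their own rails (detents judged by feel and camera), the one loose blank laid on the 52 mm pile (pressed to about 20 N before I eased off), and the scraper back on the bench.

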